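# Change over the slide carriers in a slide scanner

### The job

Draw every scanned slide carrier straight out from under the scan head and lay it slide side up in a bay of its own on the sloping drying rack, flat on the bed with its lower end against the lip, and slide every waiting carrier from the rubber mat into a lane of its own, nose first under the scan head until it is fully home against the end stop. Only when all of them are in place, push the clamp lever all the way over towards the back of the scanner. Do not bump the scan head, and leave the glassware and jar alone.

Things in the scene. Friction and masses are not known exactly. Their poses are not given: they have to be found in the camera images.
- scanner: slide scanner, fixed: white plinth 240 (x) x 210 (y); its top, 60 above the bench, is the floor of three lanes along x. Origin: centre of underside, on the bench; x points from the open loading end (robot side) to the closed end. Lanes lie at y=-60, 0, +60, 54 wide between guide rails 7 high that start at x=-110 (rounded) and end at the stop, face at x=+100.
- lane0_home (a point): point on the floor of the lane at scanner y=-60, 60 above the bench, where the origin of a carrier fully home (nose against the end stop, x along scanner x) lies; scanner x=+15. Its tab is then in front of the head.
- lane1_home (a point): point on the floor of the lane at scanner y=0, 60 above the bench, where the origin of a carrier fully home (nose against the end stop, x along scanner x) lies; scanner x=+15. Its tab is then in front of the head.
- lane2_home (a point): point on the floor of the lane at scanner y=+60, 60 above the bench, where the origin of a carrier fully home (nose against the end stop, x along scanner x) lies; scanner x=+15. Its tab is then in front of the head.
- scan_head: grey scan head, fixed on the scanner like a bridge across all three lanes: 80 (x) x 210 (y) x 50 high, spanning scanner x=+20 to +100; its underside is 20 above the lane floor (80 above the bench), its top 130 above the bench. Origin: centre of its underside. Fragile: it must not be bumped (over 10 N).
- clamp_lever (a joint): angle (rad) of the clamp lever on top of the scan head: 0 = leaning 0.5 rad to the loading end (scanner -x), 1.0 = fully over, leaning 0.5 rad to the closed end (+x). Turns about an axis along scanner y at scanner x=+60, y=+60, 152 above the bench; a few newtons move it and it stays where left. Starts at 0 to 0.1.
- clamp_lever_tip (a point): centre of the 26 mm black ball at the end of the clamp lever's 10 mm thick, 60 mm long arm; about 205 above the bench at either end of its travel, 212 when upright. The lever's block below it is 70 (x) x 50 (y), top 155 above the bench.
- rack: sloping aluminium drying rack, fixed: bed 200 long x 132 wide, rising along rack +x at 0.38 rad (22 degrees), with a lip 12 high across its low (-x) end; two bays side by side at y=-31 and +31, each 54 wide between white ribs 6 high. Origin: on the bench under its centre, z up. Starts empty.
- rack_bay0 (a point): point on the bed of the bay at rack y=-31, 63 above the bench, where a carrier's origin lies when it rests flat on the bed with its lower end against the lip. Either end may be the lower; tab end low is easiest.
- rack_bay1 (a point): the same point for the bay at rack y=+31.
- mat: black rubber mat 220 x 260 x 3, fixed flat on the bench, on which the waiting carriers start. Origin: centre of its underside. Mat and rack change sides from start to start.
- done0: aluminium slide carrier, plate 170 (x) x 48 (y) x 8, two glass slides on top; origin: centre of underside, nose at x=+85, z up. Upright white grip tab 22 (x) x 14 (y) centred at x=-70 near the tail, top 42 above underside: pinch it along y. 80-160 g. All look alike. Scanned: starts home in a lane; goes to the rack. 2 of 3 present.
- done1: aluminium slide carrier, plate 170 (x) x 48 (y) x 8, two glass slides on top; origin: centre of underside, nose at x=+85, z up. Upright white grip tab 22 (x) x 14 (y) centred at x=-70 near the tail, top 42 above underside: pinch it along y. 80-160 g. All look alike. Scanned: starts home in a lane; goes to the rack. 2 of 3 present.
- done2: aluminium slide carrier, plate 170 (x) x 48 (y) x 8, two glass slides on top; origin: centre of underside, nose at x=+85, z up. Upright white grip tab 22 (x) x 14 (y) centred at x=-70 near the tail, top 42 above underside: pinch it along y. 80-160 g. All look alike. Scanned: starts home in a lane; goes to the rack. 2 of 3 present.
- wait0: aluminium slide carrier, plate 170 (x) x 48 (y) x 8, two glass slides on top; origin: centre of underside, nose at x=+85, z up. Upright white grip tab 22 (x) x 14 (y) centred at x=-70 near the tail, top 42 above underside: pinch it along y. 80-160 g. All look alike. Waiting: starts on the mat, tab end towards the robot; goes into a lane. 2 or 3 of 3 present.
- wait1: aluminium slide carrier, plate 170 (x) x 48 (y) x 8, two glass slides on top; origin: centre of underside, nose at x=+85, z up. Upright white grip tab 22 (x) x 14 (y) centred at x=-70 near the tail, top 42 above underside: pinch it along y. 80-160 g. All look alike. Waiting: starts on the mat, tab end towards the robot; goes into a lane. 2 or 3 of 3 present.
- wait2: aluminium slide carrier, plate 170 (x) x 48 (y) x 8, two glass slides on top; origin: centre of underside, nose at x=+85, z up. Upright white grip tab 22 (x) x 14 (y) centred at x=-70 near the tail, top 42 above underside: pinch it along y. 80-160 g. All look alike. Waiting: starts on the mat, tab end towards the robot; goes into a lane. 2 or 3 of 3 present.
- beaker: bystander: glass beaker, 70 across x 90 tall, origin under its centre.
- reagent_bottle: bystander: amber bottle, 60 across x 150 tall, origin under its centre.
- stain_jar: bystander: white jar with black cap, 50 across x 70 tall, origin under its centre.
Mind the look-alikes: they are no part of the job. Leave any green, pink or red look-alike of the done2 alone.

How it is judged:
By the outcome, as a careful person would: the job done as asked, in the order asked, and still so for the second after the job is handed in, with the robot touching nothing.
Of done0, done1, done2 only 2 to 2 are there at a start; the rules pass over those that are not, and their reading is None.
Of wait0, wait1, wait2 only 2 to 3 are there at a start; the rules pass over those that are not, and their reading is None.
At some moment in a run one of wait0, wait1, wait2 may be knocked a few centimetres aside while the robot is not near it.
It also fails if it takes over 210 s, if anything falls off the work surface, if the arm or the gripper's body presses on something with over 40 N, if the wrist force passes 120 N, or if a joint passes its speed limit or range.

### The arm

A 6-joint arm with a two-finger parallel gripper is mounted at the origin on the work surface. World frame = base frame: x ahead of the robot, y to its left, z up, the work surface at z = 0. Lengths are in m, angles in rad, forces in N, time in s.
With the tool pointing down it reaches from about 0.35 to 0.85 m from the base axis. Payload 8.1 kg.
Tool frame: the origin (TCP) lies midway between the tips of the shut fingers; the grasp point (between the pads) lies r.grip_depth behind it (r.grip_depth is the distance from the TCP to the grasp point, in m); z points along the fingers, y is the line along which they close (so a half turn about z gives the same grasp; the last joint's range is limited). The gripper opens to 93 mm and grips with 3 to 60 N. Pads are 15 mm wide; open, the fingers measure 128 mm over their backs; the gripper's body (75 mm by 188 mm) begins 65 mm behind the grasp point.
Start: joints at [1.059, 0.13, 1.488, -0, 1.523, -0.085], TCP at [0.248, 0.546, 0.219] pointing down, gripper open.
Joint ranges: [-2.96, 2.96], [-0.89, 2.26], [0.02, 2.5], [-1.34, 4.48], [0, 2.73], [-2.66, 2.66]. Speed limits (rad/s): [2.39, 2.39, 2.79, 3.14, 3.14, 3.14].

### API

Orientations are given as [roll, pitch, yaw] about the fixed x, y, z axes, in that order (R = Rz(yaw) Ry(pitch) Rx(roll)).
In Python, from plant import r gives the robot as it stands. The module is installed in compiled form; this text tells all that it offers.
- The arm moves only by the tool play_rows, never from a script. Its arguments are lists of equal length, an entry for each row: "translation": the shift along the tool's x, y, z as a fraction of full scale, a list of three; "turn": the turn, a rotation vector about the tool's x, y, z as a fraction of full scale, a list of three. A call has 1 to 5 rows; each row is the pose to reach, as a shift and turn from the pose commanded when the call began, along the tool's axes at that moment, turning the shorter way round; what a row does not reach only later rows make up. Full scale, the value 1, is 600 mm for a shift and 180 degrees for a turn. A row lasts 1/10 s, in which the tool goes at most 50 mm and 8.59 degrees, less where a joint would pass 70% of its speed; a pose out of reach is approached as far as the arm can. A call with a number of a shift or a turn outside -1 to 1 is refused whole. A call with a gripper value outside its range is refused whole. "claw" is the opening, from 0 (shut) to 1 (fully open), set as the call begins (left out, the last holds). The fingers move at their own pace and stop on an object; the grip force is fixed at half the most. Time passes only in rows, so rows that repeat a pose let the fingers close. It gives the time, the measured TCP pose, the force, the opening and the grip force at its end, in the units of the state.
- r.observe(): the state, without advancing time (a new reading comes with each control period).
- r.camera(name): name is "scene" or "top"; returns a dict with "color" (384x512x3 uint8, blue, green, red), "fx", "fy", "cx", "cy" (pixels), "rvec" (rotation vector, rad) and "tvec" (3), from world to camera coordinates, as OpenCV has them. Camera axes: x right, y down, z forward; pixel columns grow to the right and rows downward; lengths in m; the calibration is good to about 2 mm. A picture is of the moment at which its call begins. There is no depth.
- r.job_done(): hands the job in; it is judged then, once.
The state is a dict: "time": time; "joints": joint angles; "joint_velocities": joint speeds; "tau": joint torques, N m; "position": TCP position; "ee_rot": TCP orientation; "ft_force": force on the tool from outside, world axes, zero at the start; "ft_torque": the same for the moment, N m; "finger_gap": finger opening in m; "finger_force": force on a finger pad.
Only numpy, scipy, OpenCV 4.12 (cv2) and the standard library are available. Lean on these libraries where they do the work, as an engineer would, in place of code of your own. Each camera call takes 0.05 s, during which the arm holds its last target. There are 200 camera calls.

## Working session

There is one attempt and no reset: what is moved stays moved. The work goes in short steps, Python scripts to look and compute and a tool call to move; the robot and the scene stay as the last step left them, time stands still between calls to the robot, and variables do not carry over. Pictures are saved under pics/ and viewed, at most 14 in all, crops included, and the job is handed in when it is done.

Besides the shell and the picture viewer there is one more tool, called after "Emit:" by a JSON object that holds its "name" and its "arguments", one argument or row to a line. play_rows: Moves the arm, as the interface text tells. Shift numbers are shares of 600 mm and turn numbers shares of 180 degrees, none past 1 either way. Its arguments: {"type":"object","properties":{"translation":{"type":"array"},"turn":{"type":"array"},"claw":{"type":"number"}},"required":["translation","turn"]}

```bash
mkdir -p pics; python3 - <<'E'
from plant import r
import cv2
s=r.observe()
print(s, r.grip_depth)
for n in("scene","top"):
    c=r.camera(n); cv2.imwrite(f"pics/{n}0.png",cv2.resize(c["color"],(800,600),interpolation=cv2.INTER_CUBIC)); print(n,c["fx"],c["fy"],c["cx"],c["cy"],c["rvec"],c["tvec"])
E
```

```text
{'time': 0.0, 'joints': array([ 1.05859795e+00,  1.31134977e-01,  1.48925853e+00, -2.22864093e-05,
        1.52300543e+00, -8.54137403e-02]), 'joint_velocities': array([ 0.00025893, -0.00029115,  0.00123608, -0.00032671, -0.00115363,
        0.00060123]), 'tau': array([ 2.80134926e-03, -5.59830165e+01, -4.91763282e+01,  7.69292051e-02,
        3.54318973e-02, -2.23651632e-04]), 'position': array([0.24808548, 0.54569061, 0.21761449]), 'ee_rot': array([-3.13979105e+00, -1.31916585e-04,  2.71480898e+00]), 'ft_force': array([ 0.34856759, -1.2384822 , -0.21251208]), 'ft_torque': array([-0.02412562, -0.01331572,  0.02346825]), 'finger_force': 0.0, 'finger_gap': 0.09281999967717405} 0.0188
scene 398.70880943899454 398.70880943899454 252.67599469530094 192.4415934597638 [ 2.38436628  1.13911893 -0.3043615 ] [-0.35382079 -0.27270884  1.6134816 ]
top 492.1964767031087 492.1964767031087 251.5943814836854 191.08379230263893 [ 2.16290067 -2.19441629  0.06580761] [0.04912553 0.57014881 1.64222079]
```

View pics/top0.png

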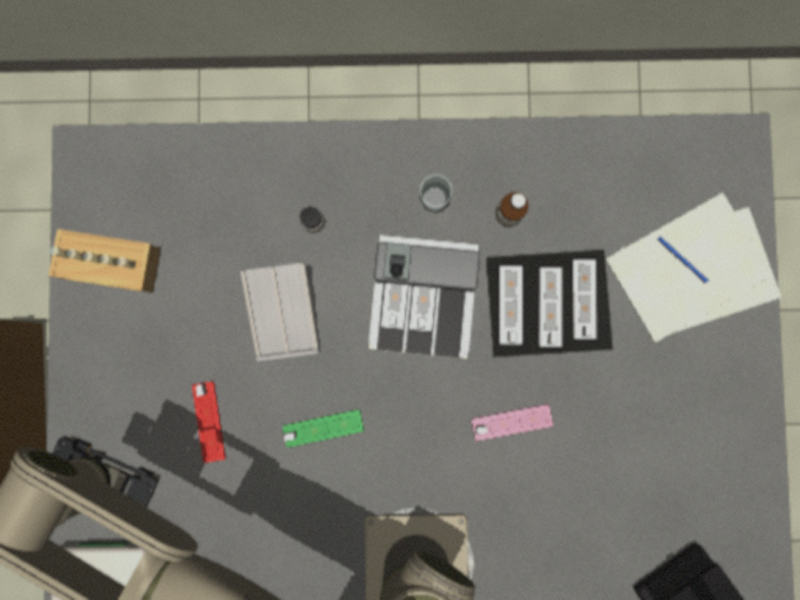

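View pics/scene0.png

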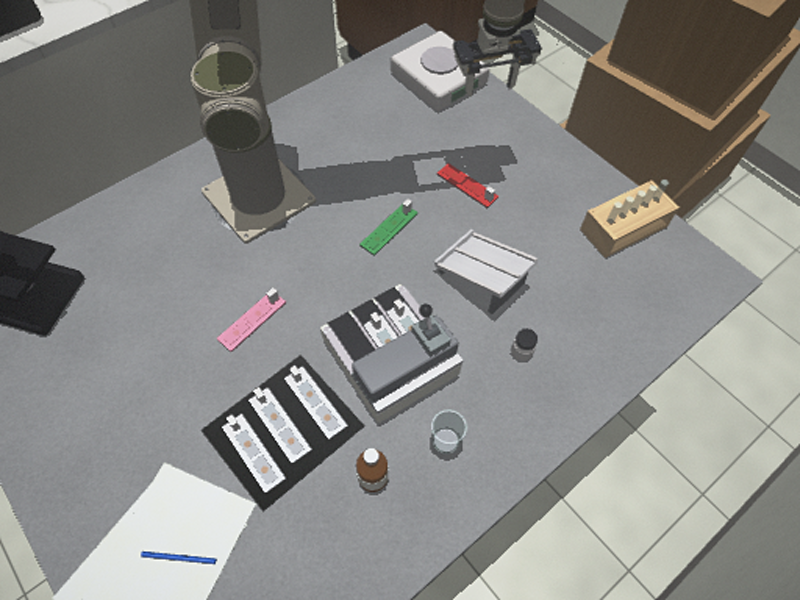

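The top view shows the rack at (280,312), the scanner at (425,297) with carriers in its left and middle lanes, and the mat at (550,302) with three carriers. The coloured look-alikes sit nearer the robot. I'll enlarge these areas next.

```bash
cat > h.py <<'E'
import numpy as np, cv2
from scipy.spatial.transform import Rotation as R
from plant import r
def cam(n): 
    c=r.camera(n); c["K"]=np.array([[c["fx"],0,c["cx"]],[0,c["fy"],c["cy"]],[0,0,1]]); c["R"]=cv2.Rodrigues(np.array(c["rvec"]))[0]; c["t"]=np.array(c["tvec"]).ravel(); return c
def back(c,uv,z):
    """pixels -> world points on the plane at height z"""
    uv=np.atleast_2d(np.array(uv,float)); d=np.c_[(uv[:,0]-c["cx"])/c["fx"],(uv[:,1]-c["cy"])/c["fy"],np.ones(len(uv))]@c["R"]
    o=-c["R"].T@c["t"]; return o+d*((np.array(z)-o[2])/d[:,2])[:,None]
def proj(c,P): return cv2.projectPoints(np.array(P,float),np.array(c["rvec"],float),np.array(c["tvec"],float),c["K"],None)[0][:,0]
def crop(c,x0,y0,w,h,s,f): cv2.imwrite("pics/"+f,cv2.resize(c["color"][y0:y0+h,x0:x0+w],None,fx=s,fy=s,interpolation=cv2.INTER_CUBIC))
E
python3 - <<'E'
from h import *
c=cam("top"); crop(c,150,145,160,95,5,"a.png"); crop(c,300,150,100,85,7,"b.png")
o=-c["R"].T@c["t"]; print(o); np.savez("top0.npz",**c)
E
```

```text
[0.45031445 0.02173586 1.67961798]
```

View pics/a.png

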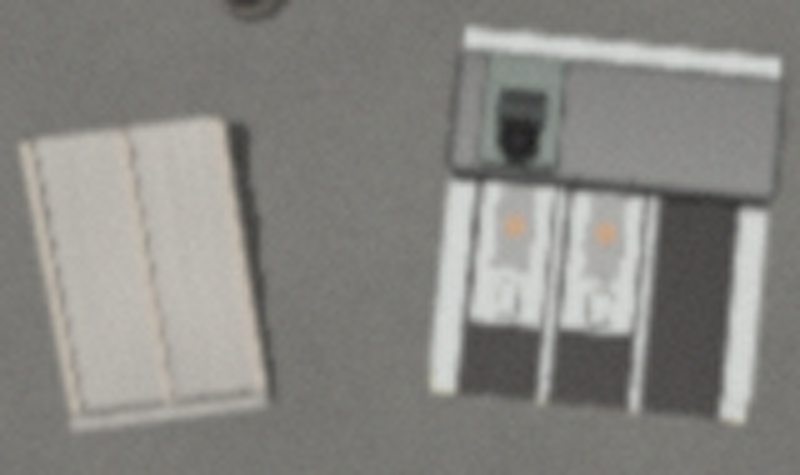

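View pics/b.png

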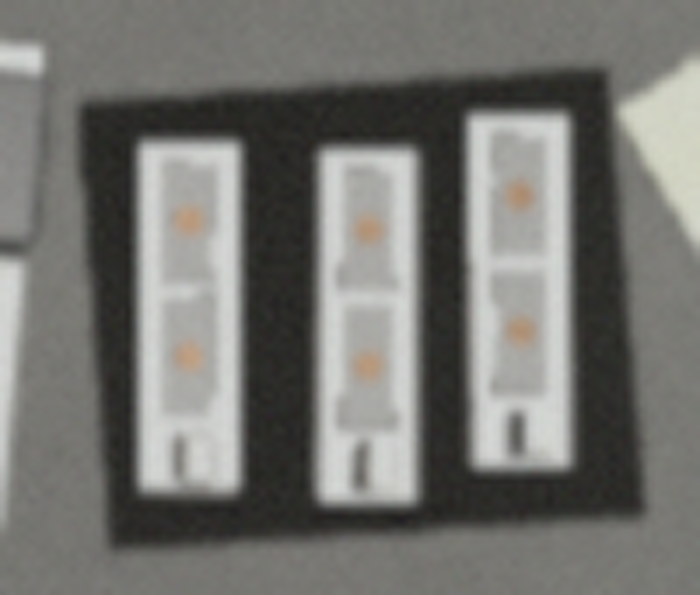

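```bash
cat > fit.py <<'E'
from h import *
from scipy.optimize import least_squares
c=dict(np.load("top0.npz"))
def px(p,x0,y0,s): return (np.array(p,float)+.5)/s-.5+[x0,y0]
def fit(c,uv,M,g):
    M=np.array(M,float)
    def W(q): 
        C,S=np.cos(q[2]),np.sin(q[2]); return np.c_[q[0]+C*M[:,0]-S*M[:,1],q[1]+S*M[:,0]+C*M[:,1],M[:,2]]
    o=least_squares(lambda q:(proj(c,W(q))-uv).ravel(),g); return o.x.round(4),o.fun.reshape(-1,2).round(1).tolist()
def waits(c):
    g=c["color"].min(2); m=np.zeros_like(g); m[150:235,300:400]=(g[150:235,300:400]>105)
    m=cv2.morphologyEx(m,cv2.MORPH_CLOSE,np.ones((5,5)))
    for k in cv2.findContours(m,cv2.RETR_EXTERNAL,cv2.CHAIN_APPROX_NONE)[0]:
        if 300<cv2.contourArea(k)<1500:
            w=back(c,k[:,0],np.full(len(k),.011))[:,:2].astype(np.float32); (x,y),(a,b),t=cv2.minAreaRect(w*1000)
            print("wait",round(x,1),round(y,1),round(a,1),round(b,1),round(t,2))
if __name__=="__main__":
    a=lambda p:px(p,150,145,5)
    print(fit(c,a([(466,27),(781,58),(430,393),(745,420)]),[(.12,.105,.067),(.12,-.105,.067),(-.12,.105,.062),(-.12,-.105,.062)],[.6,0,0]))
    print(fit(c,a([(448,172),(775,200),(458,50),(783,77)]),[(.02,.105,.13),(.02,-.105,.13),(.1,.105,.13),(.1,-.105,.13)],[.6,0,0]))
    print(fit(c,a([(471,323),(537,328),(560,331),(632,336)]),[(-.07,.084,.068),(-.07,.036,.068),(-.07,.024,.068),(-.07,-.024,.068)],[.6,0,0]))
    print("rack",fit(c,a([(20,141),(224,117),(73,430),(268,405)]),[(.091,.066,.11),(.091,-.066,.11),(-.099,.066,.038),(-.099,-.066,.038)],[.55,.3,0]))
    waits(c)
E
python3 fit.py
```

```text
(array([ 0.5724, -0.0225, -0.1114]), [[-0.3, 0.2], [0.0, 0.0], [-0.3, -0.6], [0.5, 0.3]])
(array([ 0.5706, -0.0224, -0.0989]), [[-0.6, 0.3], [0.3, 0.2], [-0.4, -0.3], [0.7, -0.2]])
(array([ 0.5701, -0.0215, -0.0958]), [[-0.6, -0.0], [0.8, 0.2], [-0.2, -0.2], [0.1, 0.0]])
rack (array([0.5459, 0.2789, 0.1064]), [[-0.1, -0.4], [-0.1, -0.6], [-0.1, 0.4], [0.2, 0.7]])
```

```bash
sed -i 's/RETR_EXTERNAL/RETR_LIST/; s/>105/>100/' fit.py; python3 fit.py | grep wait; python3 - <<'E'
from h import *
from fit import px,fit,c
b=lambda p:px(p,300,150,7)
M=[(.085,.024,.011),(.085,-.024,.011),(-.085,-.024,.011),(-.085,.024,.011)]
for q in ([(137,140),(243,140),(243,495),(137,495)],[(317,147),(420,147),(422,505),(315,505)],[(467,112),(571,112),(574,468),(469,468)]): print(fit(c,b(q),M,[.6,-.3,0]))
E
```

```text
wait 550.0 -299.0 47.5 170.3 88.41
wait 565.9 -372.2 50.9 170.6 88.24
(array([ 0.555 , -0.2135, -0.0242]), [[0.5, 0.3], [-0.5, 0.4], [-0.4, -0.3], [0.5, -0.4]])
(array([ 0.5495, -0.2997, -0.0275]), [[0.2, 0.5], [-0.3, 0.6], [-0.5, -0.4], [0.5, -0.6]])
(array([ 0.5659, -0.3734, -0.024 ]), [[0.3, 0.4], [-0.4, 0.5], [-0.3, -0.3], [0.4, -0.5]])
```

```bash
cat > plan.py <<'E'
from h import *
SC=[.571,-.022,-.100]; RK=[.5459,.2789,.1064]
def car(q,z,pitch=0):
    "carrier pose from (x,y,yaw), origin height, nose-up pitch"
    return np.array([q[0],q[1],z]),R.from_euler('xyz',[0,-pitch,q[2]])
def inframe(q,x,y,yaw=0):
    C,S=np.cos(q[2]),np.sin(q[2]); return [q[0]+C*x-S*y,q[1]+S*x+C*y,q[2]+yaw]
def grasp(P,h=.011,dx=0): 
    "tool pose with the TCP on the tab, h above the carrier underside; tool x = -carrier x"
    p,Q=P; return p+Q.apply([-.07+dx,0,h]),Q*R.from_euler('xyz',[np.pi,0,np.pi])
def now():
    s=r.observe(); return np.array(s["position"]),R.from_euler('xyz',s["ee_rot"])
def plan(wps,start=None):
    p,Q=start or now()
    for name,(tp,tQ) in wps:
        d=np.linalg.norm(tp-p); a=np.degrees((Q.inv()*tQ).magnitude()); n=max(1,int(np.ceil(max(d/.22,a/38))))
        rv=(Q.inv()*tQ).as_rotvec()
        for i in range(n):
            Qa=Q*R.from_rotvec(rv*i/n)
            print(name,(Qa.inv().apply(tp-p)/n/.6).round(4).tolist(),(rv/n/np.pi).round(4).tolist(),"rows",int(np.ceil(max(d/n/.047,a/n/8)))); 
        p,Q=tp,tQ
def up(P,z): return np.array([P[0][0],P[0][1],z]),P[1]
E
python3 - <<'E'
from plan import *
g=grasp(car(inframe(SC,.015,.06),.06)); print(g[0])
plan([("hover",up(g,.21)),("down",g)])
E
```

```text
[0.52226478 0.04319109 0.071     ]
hover [-0.2542, -0.1911, 0.0046] [-0.0002, -0.0, -0.0347] rows 5
hover [-0.2319, -0.2176, 0.0045] [-0.0002, -0.0, -0.0347] rows 5
hover [-0.2069, -0.2416, 0.0044] [-0.0002, -0.0, -0.0347] rows 5
down [0.0, -0.0, 0.2317] [0.0, 0.0, 0.0] rows 3
```

Emit:
{"name": "play_rows", "arguments": {
  "translation": [
    [-0.0508,-0.0382,0.001],
    [-0.1017,-0.0764,0.002],
    [-0.1525,-0.1147,0.003],
    [-0.2034,-0.1529,0.004],
    [-0.2542,-0.1911,0.0046]
  ],
  "turn": [
    [0,0,-0.007],
    [0,0,-0.014],
    [0,0,-0.021],
    [0,0,-0.028],
    [0,0,-0.0347]
  ],
  "claw": 0.4
}}

```text
time: 0.65
position: [0.34, 0.3772, 0.2155]
ee_rot: [-3.141, -0.0, 2.825]
ft_force: [0.8, 0.5, -0.4]
finger_gap: 0.0575
finger_force: 0.0
```

Emit:
{"name": "play_rows", "arguments": {
  "translation": [
    [-0.0464,-0.0435,0.001],
    [-0.0928,-0.087,0.002],
    [-0.1391,-0.1306,0.003],
    [-0.1855,-0.1741,0.004],
    [-0.2319,-0.2176,0.0045]
  ],
  "turn": [
    [0,0,-0.007],
    [0,0,-0.014],
    [0,0,-0.021],
    [0,0,-0.028],
    [0,0,-0.0347]
  ]
}}

```text
time: 1.15
position: [0.4314, 0.2097, 0.2129]
ee_rot: [-3.141, -0.0, 2.934]
ft_force: [0.5, -0.0, -0.9]
finger_gap: 0.0371
finger_force: 0.0
```

Emit:
{"name": "play_rows", "arguments": {
  "translation": [
    [-0.0517,-0.0604,0.001],
    [-0.1034,-0.1208,0.002],
    [-0.1552,-0.1812,0.003],
    [-0.2069,-0.2416,0.0044],
    [-0.2069,-0.2416,0.0044]
  ],
  "turn": [
    [0,0,-0.009],
    [0,0,-0.018],
    [0,0,-0.027],
    [0,0,-0.0347],
    [0,0,-0.0347]
  ]
}}

```text
time: 1.65
position: [0.524, 0.0386, 0.21]
ee_rot: [-3.14, 0.0, 3.037]
ft_force: [-0.1, 1.0, 0.2]
finger_gap: 0.0372
finger_force: 0.0
```

```bash
cat > st.py <<'E'
from plan import *
def st():
    s=r.observe(); print("t",round(s["time"],2),"p",np.round(s["position"],4),"rpy",np.round(s["ee_rot"],4),"F",np.round(s["ft_force"],1),"gap",round(s["finger_gap"],4),"ff",round(s["finger_force"],1))
E
python3 - <<'E'
from st import *
st(); g=grasp(car(inframe(SC,.015,.06),.06)); plan([("down",g)])
c=cam("top"); np.savez("top1.npz",**c); crop(c,215,130,100,85,7,"c.png")
c=cam("scene"); crop(c,200,170,110,100,7,"d.png")
E
```

```text
t 1.65 p [0.524  0.0386 0.21  ] rpy [-3.1398  0.      3.0374] F [-0.1  1.   0.2] gap 0.0372 ff 0.0
down [0.0037, 0.0077, 0.2316] [-0.0006, 0.0, -0.0013] rows 3
```

View pics/d.png

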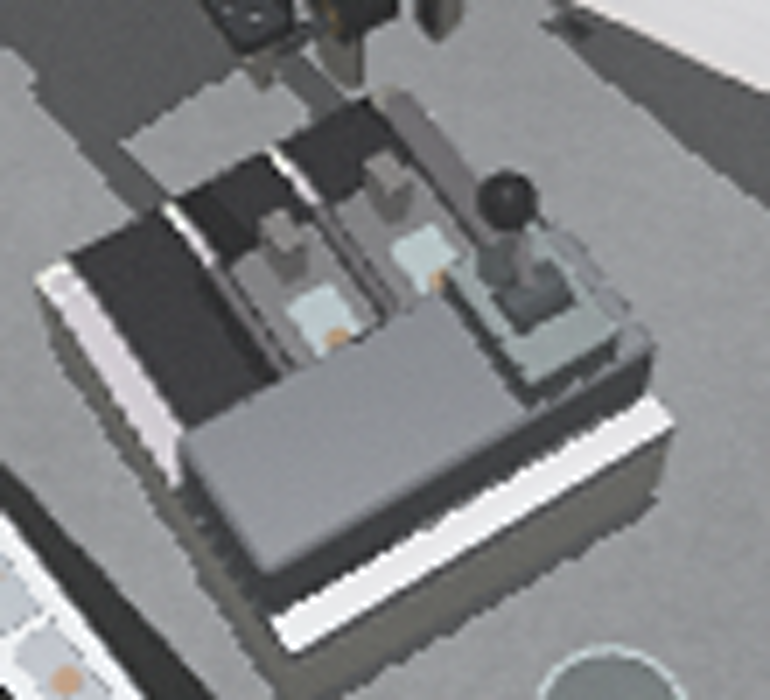

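The scene crop shows the two tabs at (283,235) and (388,180) with clear floor around them. The lever ball is at (505,200). Going down on the lane 2 tab.

Emit:
{"name": "play_rows", "arguments": {
  "translation": [
    [0.0037,0.006,0.07],
    [0.0037,0.006,0.14],
    [0.0037,0.006,0.2],
    [0.0037,0.006,0.232],
    [0.0037,0.006,0.232]
  ],
  "turn": [
    [0,0,0],
    [0,0,0],
    [0,0,0],
    [0,0,0],
    [0,0,0]
  ]
}}

```text
time: 2.25
position: [0.5191, 0.0492, 0.0699]
ee_rot: [3.142, -0.002, 3.044]
ft_force: [0.4, -0.3, 0.4]
finger_gap: 0.0373
finger_force: 0.0
```

Emit:
{"name": "play_rows", "arguments": {
  "translation": [
    [0,0,0],
    [0,0,0]
  ],
  "turn": [
    [0,0,0],
    [0,0,0]
  ]
}}

```text
time: 2.45
position: [0.5204, 0.0486, 0.0715]
ee_rot: [3.141, 0.0, 3.043]
ft_force: [0.0, 0.8, 0.3]
finger_gap: 0.0371
finger_force: 0.0
```

```bash
python3 - <<'E'
from st import *
st(); g=grasp(car(inframe(SC,.015,.06),.06)); plan([("down",g)])
c=cam("scene"); crop(c,200,140,110,100,7,"e.png")
E
```

```text
t 2.45 p [0.5204 0.0486 0.0715] rpy [3.1413e+00 1.0000e-04 3.0432e+00] F [0.  0.8 0.3] gap 0.0371 ff 0.0
down [-0.004, -0.0087, 0.0009] [0.0001, 0.0, 0.0005] rows 1
```

View pics/e.png

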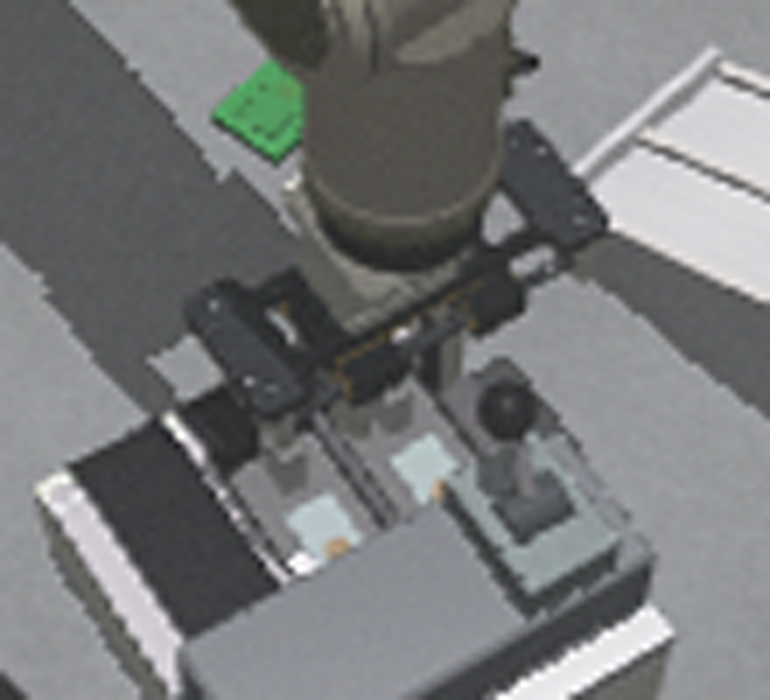

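Tab at (395,400) sits between the fingers at (355,410) and (445,370), roughly centred. I'll trim by 3 mm and close.

Emit:
{"name": "play_rows", "arguments": {
  "translation": [
    [-0.003,-0.005,0],
    [-0.003,-0.005,0],
    [-0.003,-0.005,0],
    [-0.003,-0.005,0]
  ],
  "turn": [
    [0,0,0],
    [0,0,0],
    [0,0,0],
    [0,0,0]
  ]
}}

```text
time: 2.9
position: [0.5222, 0.0442, 0.0714]
ee_rot: [3.142, -0.0, 3.041]
ft_force: [0.7, 0.5, 0.3]
finger_gap: 0.0373
finger_force: 0.0
```

Emit:
{"name": "play_rows", "arguments": {
  "translation": [
    [0,0,0],
    [0,0,0],
    [0,0,0],
    [0,0,0],
    [0,0,0]
  ],
  "turn": [
    [0,0,0],
    [0,0,0],
    [0,0,0],
    [0,0,0],
    [0,0,0]
  ],
  "claw": 0
}}

```text
time: 3.4
position: [0.5221, 0.0442, 0.0713]
ee_rot: [-3.142, -0.0, 3.042]
ft_force: [-0.1, -0.5, 0.5]
finger_gap: 0.0133
finger_force: 29.9
```

Emit:
{"name": "play_rows", "arguments": {
  "translation": [
    [0,0,0],
    [0,0,0],
    [0,0,0]
  ],
  "turn": [
    [0,0,0],
    [0,0,0],
    [0,0,0]
  ]
}}

```text
time: 3.7
position: [0.5221, 0.0442, 0.0713]
ee_rot: [-3.142, -0.0, 3.042]
ft_force: [0.3, -0.7, 0.3]
finger_gap: 0.0137
finger_force: 29.9
```

Emit:
{"name": "play_rows", "arguments": {
  "translation": [
    [0,0,-0.0035],
    [0.03,0,-0.0035],
    [0.06,0,-0.0035],
    [0.09,0,-0.0035],
    [0.09,0,-0.0035]
  ],
  "turn": [
    [0,0,0],
    [0,0,0],
    [0,0,0],
    [0,0,0],
    [0,0,0]
  ]
}}

```text
time: 4.2
position: [0.4666, 0.0499, 0.073]
ee_rot: [-3.142, -0.002, 3.042]
ft_force: [0.2, -0.2, -1.3]
finger_gap: 0.0141
finger_force: 29.9
```

Emit:
{"name": "play_rows", "arguments": {
  "translation": [
    [0.03,0,0],
    [0.06,0,0],
    [0.09,0,0],
    [0.09,0,0],
    [0.09,0,0]
  ],
  "turn": [
    [0,0,0],
    [0,0,0],
    [0,0,0],
    [0,0,0],
    [0,0,0]
  ]
}}

```text
time: 4.7
position: [0.4158, 0.055, 0.074]
ee_rot: [3.141, 0.002, 3.042]
ft_force: [-0.2, -0.0, -0.7]
finger_gap: 0.0139
finger_force: 29.9
```

```bash
python3 - <<'E'
from st import *
st(); 
c=cam("scene"); crop(c,180,120,130,110,6,"f.png")
E
```

```text
t 4.7 p [0.4158 0.055  0.074 ] rpy [3.1415e+00 1.7000e-03 3.0420e+00] F [-0.2 -0.  -0.7] gap 0.0139 ff 29.9
```

View pics/f.png

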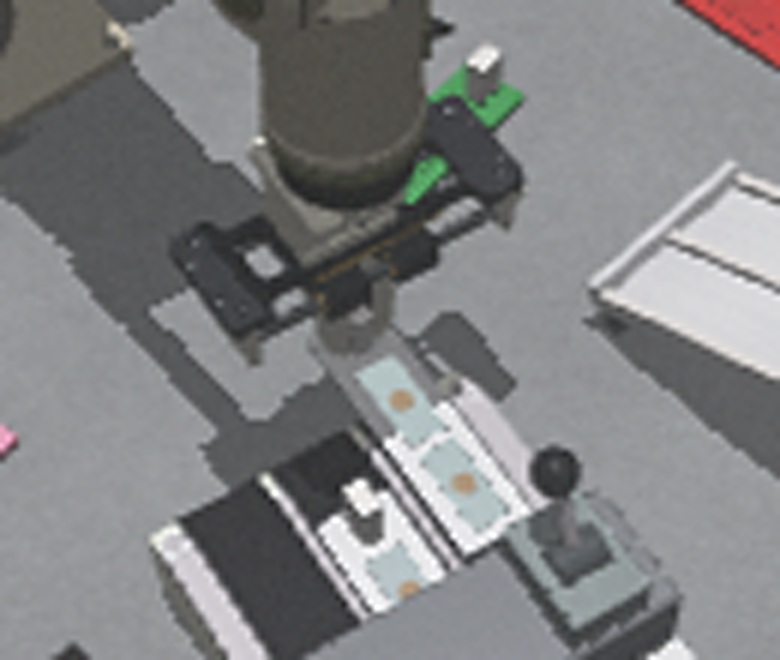

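The carrier is gripped at about (345,330) in the picture. Its nose is out in front of the head, clear of the lever. Next is the rack geometry and the transport plan.

```bash
python3 - <<'E'
from st import *
from fit import px,c
J=back(c,px([(82,411),(262,391)],150,145,5),np.array([.0315,.0315])); print("junction",J)
ri=R.from_euler('z',-RK[2]); print(ri.apply(J-[RK[0],RK[1],0]))
# rib line in the middle (y=0): top and bottom
for p,z in (((127,131),.108),((168,403),.038)): print(ri.apply(back(c,px([p],150,145,5),np.array([z]))[0]-[RK[0],RK[1],0]))
s=np.array([-.01,.031]); 
P=car(inframe(RK,-.010,.031),.063,.38)
g=grasp(P); 
n=R.from_euler('z',RK[2]).apply([-np.sin(.38),0,np.cos(.38)]); t=R.from_euler('z',RK[2]).apply([np.cos(.38),0,np.sin(.38)])
pre=(g[0]+.06*n+.012*t,g[1]); pre2=(g[0]+.006*n+.012*t,g[1])
p,Q=now(); lift=(p+[0,0,.12],Q)
print(g[0],pre[0]); plan([("lift",lift),("pre",pre),("pre2",pre2)])
E
```

```text
junction [[0.45445429 0.32892883 0.0315    ]
 [0.46611346 0.20818764 0.0315    ]]
[[-0.08561554  0.05945738  0.0315    ]
 [-0.08684494 -0.06183919  0.0315    ]]
[ 0.08787692 -0.00285394  0.108     ]
[-0.08737399  0.00063416  0.038     ]
[0.46396842 0.30132574 0.04725088] [0.45292    0.30014573 0.1074218 ]
lift [-0.0003, 0.0, -0.2] [0.0, 0.0, 0.0] rows 3
pre [-0.0101, 0.2064, 0.0722] [-0.0062, -0.06, -0.0324] rows 3
pre [-0.0168, 0.2035, 0.0788] [-0.0062, -0.06, -0.0324] rows 3
pre2 [-0.0, -0.0, 0.09] [0.0, 0.0, 0.0] rows 2
```

Emit:
{"name": "play_rows", "arguments": {
  "translation": [
    [0,0,-0.05],
    [0,0,-0.1],
    [0,0,-0.15],
    [0,0,-0.2],
    [0,0,-0.2]
  ],
  "turn": [
    [0,0,0],
    [0,0,0],
    [0,0,0],
    [0,0,0],
    [0,0,0]
  ]
}}

```text
time: 5.25
position: [0.4184, 0.0549, 0.1986]
ee_rot: [3.141, 0.008, 3.042]
ft_force: [0.7, -0.9, -0.8]
finger_gap: 0.0139
finger_force: 29.9
```

Emit:
{"name": "play_rows", "arguments": {
  "translation": [
    [-0.002,0.05,0.018],
    [-0.005,0.1,0.036],
    [-0.0075,0.15,0.054],
    [-0.0101,0.2064,0.0722],
    [-0.0101,0.2064,0.0722]
  ],
  "turn": [
    [-0.0015,-0.015,-0.008],
    [-0.003,-0.03,-0.016],
    [-0.0046,-0.045,-0.024],
    [-0.0062,-0.06,-0.0324],
    [-0.0062,-0.06,-0.0324]
  ]
}}

```text
time: 5.75
position: [0.4315, 0.1804, 0.1473]
ee_rot: [3.131, 0.187, -3.136]
ft_force: [-0.6, -0.4, -0.8]
finger_gap: 0.0139
finger_force: 30.0
```

Emit:
{"name": "play_rows", "arguments": {
  "translation": [
    [-0.004,0.05,0.0195],
    [-0.008,0.1,0.039],
    [-0.0126,0.15,0.058],
    [-0.0168,0.2035,0.0788],
    [-0.0168,0.2035,0.0788]
  ],
  "turn": [
    [-0.0015,-0.015,-0.008],
    [-0.003,-0.03,-0.016],
    [-0.0046,-0.045,-0.024],
    [-0.0062,-0.06,-0.0324],
    [-0.0062,-0.06,-0.0324]
  ]
}}

```text
time: 6.25
position: [0.45, 0.3019, 0.1038]
ee_rot: [-3.14, 0.376, -3.031]
ft_force: [-0.2, -0.3, -1.4]
finger_gap: 0.014
finger_force: 30.0
```

Emit:
{"name": "play_rows", "arguments": {
  "translation": [
    [0,0,0],
    [0,0,0]
  ],
  "turn": [
    [0,0,0],
    [0,0,0]
  ]
}}

```text
time: 6.45
position: [0.452, 0.2995, 0.1069]
ee_rot: [-3.141, 0.378, -3.036]
ft_force: [0.8, 0.4, -0.8]
finger_gap: 0.0137
finger_force: 30.0
```

```bash
cat >> plan.py <<'E'
def rackpose(y,n,t,x=-.008):
    g=grasp(car(inframe(RK,x,y),.063,.38)); Z=R.from_euler('z',RK[2])
    return g[0]+n*Z.apply([-np.sin(.38),0,np.cos(.38)])+t*Z.apply([np.cos(.38),0,np.sin(.38)]),g[1]
E
python3 - <<'E'
from st import *
st(); plan([("n6",rackpose(.031,.006,.010)),("n1",rackpose(.031,.001,.010)),("slide",rackpose(.031,.001,0))])
c=cam("top"); crop(c,140,140,130,110,6,"g.png"); c=cam("scene"); cv2.imwrite("pics/g2.png",cv2.resize(c["color"][120:220,230:370],None,fx=5,fy=5,interpolation=cv2.INTER_CUBIC))
a=cv2.imread("pics/g.png");b=cv2.imread("pics/g2.png"); h=400
cv2.imwrite("pics/g3.png",np.hstack([cv2.resize(x,(395,int(395*x.shape[0]/x.shape[1]))) if 0 else cv2.resize(x,(395,310)) for x in(a,b)]))
E
```

```text
t 6.45 p [0.452  0.2995 0.1069] rpy [-3.1412  0.3777 -3.0362] F [ 0.8  0.4 -0.8] gap 0.0137 ff 30.0
n6 [-0.0019, 0.001, 0.0911] [-0.0003, -0.0007, -0.0003] rows 2
n1 [0.0, 0.0, 0.0083] [0.0, 0.0, 0.0] rows 1
slide [0.0167, -0.0, -0.0] [0.0, 0.0, 0.0] rows 1
```

View pics/g3.png

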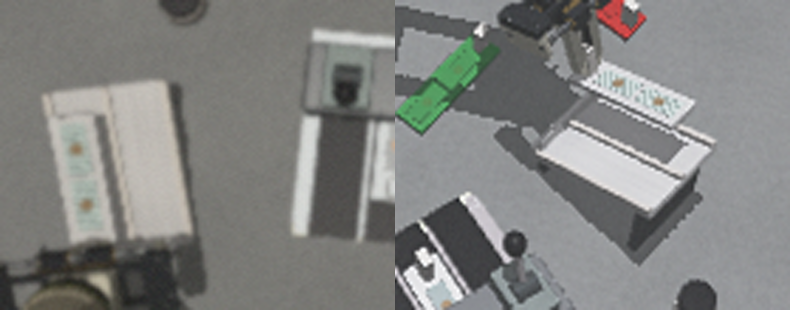

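The left half (top view) shows the carrier parallel to the bay and within the ribs. In the right half (scene view) it hovers over the far bay at about (640,95). Lowering now.

Emit:
{"name": "play_rows", "arguments": {
  "translation": [
    [-0.0019,0.001,0.04],
    [-0.0019,0.001,0.08],
    [-0.0019,0.001,0.091],
    [-0.0019,0.001,0.091],
    [-0.0019,0.001,0.091]
  ],
  "turn": [
    [0,0,0],
    [0,0,0],
    [0,0,0],
    [0,0,0],
    [0,0,0]
  ]
}}

```text
time: 7.05
position: [0.473, 0.3029, 0.0574]
ee_rot: [3.141, 0.379, -3.036]
ft_force: [-0.2, -0.1, -0.5]
finger_gap: 0.014
finger_force: 30.0
```

Emit:
{"name": "play_rows", "arguments": {
  "translation": [
    [0,0,0.003],
    [0,0,0.006],
    [0,0,0.006]
  ],
  "turn": [
    [0,0,0],
    [0,0,0],
    [0,0,0]
  ]
}}

```text
time: 7.35
position: [0.4739, 0.3034, 0.0535]
ee_rot: [3.141, 0.379, -3.035]
ft_force: [-0.3, 0.3, -0.3]
finger_gap: 0.0138
finger_force: 30.0
```

Emit:
{"name": "play_rows", "arguments": {
  "translation": [
    [0,0,0.001],
    [0,0,0.002],
    [0,0,0.002]
  ],
  "turn": [
    [0,0,0],
    [0,0,0],
    [0,0,0]
  ]
}}

```text
time: 7.65
position: [0.4742, 0.3033, 0.0519]
ee_rot: [-3.142, 0.378, -3.035]
ft_force: [0.3, -0.3, -1.0]
finger_gap: 0.0137
finger_force: 30.0
```

```bash
python3 - <<'E'
from st import *
st(); plan([("slide",rackpose(.031,.001,0))])
E
```

```text
t 7.65 p [0.4742 0.3033 0.0519] rpy [-3.1415  0.3782 -3.0352] F [ 0.3 -0.3 -1. ] gap 0.0137 ff 30.0
slide [0.0158, -0.0014, 0.0004] [-0.0, -0.0006, -0.0] rows 1
```

Emit:
{"name": "play_rows", "arguments": {
  "translation": [
    [0,-0.0014,0.001],
    [0,-0.0014,0.002],
    [0,-0.0014,0.003],
    [0,-0.0014,0.003]
  ],
  "turn": [
    [0,0,0],
    [0,0,0],
    [0,0,0],
    [0,0,0]
  ]
}}

```text
time: 8.05
position: [0.4749, 0.3024, 0.0507]
ee_rot: [-3.141, 0.378, -3.035]
ft_force: [-7.1, -3.2, 6.6]
finger_gap: 0.0141
finger_force: 30.0
```

Emit:
{"name": "play_rows", "arguments": {
  "translation": [
    [0,0,0.001],
    [0,0,0.002],
    [0,0,0.002]
  ],
  "turn": [
    [0,0,0],
    [0,0,0],
    [0,0,0]
  ]
}}

```text
time: 8.35
position: [0.4751, 0.3024, 0.0506]
ee_rot: [-3.141, 0.378, -3.036]
ft_force: [-19.6, -8.6, 22.7]
finger_gap: 0.0137
finger_force: 30.0
```

Emit:
{"name": "play_rows", "arguments": {
  "translation": [
    [0.004,0,0],
    [0.008,0,0],
    [0.01,0,0],
    [0.01,0,0]
  ],
  "turn": [
    [0,0,0],
    [0,0,0],
    [0,0,0],
    [0,0,0]
  ]
}}

```text
time: 8.75
position: [0.4717, 0.3031, 0.0493]
ee_rot: [3.14, 0.383, -3.036]
ft_force: [-0.5, -0.4, 5.5]
finger_gap: 0.0139
finger_force: 30.0
```

Emit:
{"name": "play_rows", "arguments": {
  "translation": [
    [0.002,0,0],
    [0.004,0,0],
    [0.004,0,0]
  ],
  "turn": [
    [0,0,0],
    [0,0,0],
    [0,0,0]
  ]
}}

```text
time: 9.05
position: [0.4696, 0.3029, 0.0484]
ee_rot: [3.14, 0.383, -3.036]
ft_force: [-0.4, -0.0, 7.0]
finger_gap: 0.0139
finger_force: 30.0
```

Emit:
{"name": "play_rows", "arguments": {
  "translation": [
    [0.002,0,0],
    [0.004,0,0],
    [0.004,0,0]
  ],
  "turn": [
    [0,0,0],
    [0,0,0],
    [0,0,0]
  ]
}}

```text
time: 9.35
position: [0.4674, 0.3027, 0.0476]
ee_rot: [3.139, 0.383, -3.036]
ft_force: [-0.4, -0.1, 6.6]
finger_gap: 0.0135
finger_force: 30.0
```

Emit:
{"name": "play_rows", "arguments": {
  "translation": [
    [0.001,0,0],
    [0.002,0,0],
    [0.002,0,0]
  ],
  "turn": [
    [0,0,0],
    [0,0,0],
    [0,0,0]
  ]
}}

```text
time: 9.65
position: [0.4664, 0.3026, 0.0472]
ee_rot: [3.14, 0.383, -3.036]
ft_force: [0.3, 0.2, 5.7]
finger_gap: 0.014
finger_force: 30.0
```

Emit:
{"name": "play_rows", "arguments": {
  "translation": [
    [0.001,0,0],
    [0.002,0,0],
    [0.002,0,0]
  ],
  "turn": [
    [0,0,0],
    [0,0,0],
    [0,0,0]
  ]
}}

```text
time: 9.95
position: [0.4662, 0.3027, 0.0472]
ee_rot: [3.139, 0.385, -3.035]
ft_force: [7.9, 0.8, 3.7]
finger_gap: 0.0141
finger_force: 30.0
```

Emit:
{"name": "play_rows", "arguments": {
  "translation": [
    [0,0,0],
    [0,0,0],
    [0,0,0],
    [0,0,0],
    [0,0,0]
  ],
  "turn": [
    [0,0,0],
    [0,0,0],
    [0,0,0],
    [0,0,0],
    [0,0,0]
  ],
  "claw": 0.35
}}

```text
time: 10.45
position: [0.4629, 0.3011, 0.0439]
ee_rot: [-3.141, 0.378, -3.035]
ft_force: [-0.3, 0.5, -0.1]
finger_gap: 0.0328
finger_force: 0.0
```

Emit:
{"name": "play_rows", "arguments": {
  "translation": [
    [0,0,-0.03],
    [0,0,-0.08],
    [0,0,-0.15],
    [0,0,-0.2],
    [0,0,-0.2]
  ],
  "turn": [
    [0,0,0],
    [0,0,0],
    [0,0,0],
    [0,0,0],
    [0,0,0]
  ]
}}

```text
time: 10.95
position: [0.4206, 0.2984, 0.1613]
ee_rot: [3.137, 0.385, -3.036]
ft_force: [0.4, 0.3, 0.3]
finger_gap: 0.0328
finger_force: 0.0
```

```bash
python3 - <<'E'
from st import *
st(); g=grasp(car(inframe(SC,.015,.001),.06))
plan([("hover",up(g,.18)),("down",g)])
c=cam("top"); crop(c,150,145,160,95,5,"i.png"); np.savez("top2.npz",**c)
E
```

```text
t 10.95 p [0.4206 0.2984 0.1613] rpy [ 3.137   0.3852 -3.0362] F [0.4 0.3 0.3] gap 0.0328 ff 0.0
hover [-0.0539, -0.2686, 0.0039] [0.007, 0.061, 0.0324] rows 4
hover [-0.0811, -0.2617, -0.0033] [0.007, 0.061, 0.0324] rows 4
down [0.0, -0.0, 0.1817] [0.0, 0.0, 0.0] rows 3
```

View pics/i.png

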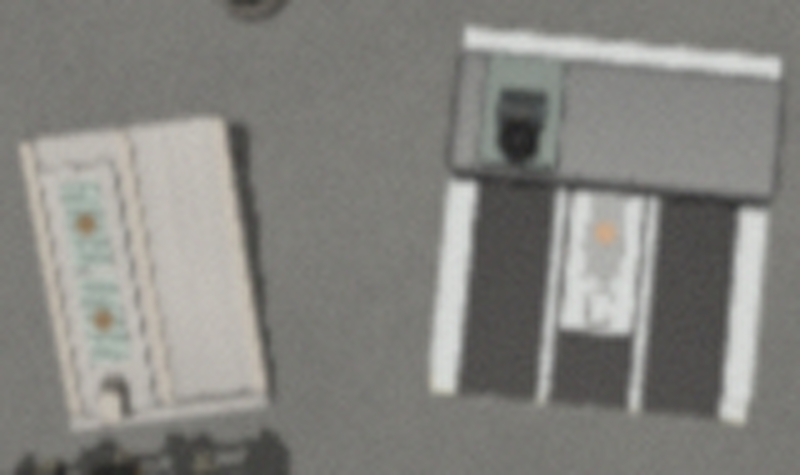

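Bay 1 now holds the first carrier, with its tail at the lip at (115,405). Going to the lane 1 carrier.

Emit:
{"name": "play_rows", "arguments": {
  "translation": [
    [-0.0135,-0.067,0.001],
    [-0.027,-0.134,0.002],
    [-0.04,-0.2,0.003],
    [-0.0539,-0.2686,0.0039],
    [-0.0539,-0.2686,0.0039]
  ],
  "turn": [
    [0.002,0.015,0.008],
    [0.004,0.03,0.016],
    [0.005,0.045,0.024],
    [0.007,0.061,0.0324],
    [0.007,0.061,0.0324]
  ]
}}

```text
time: 11.5
position: [0.4688, 0.1346, 0.1648]
ee_rot: [3.136, 0.184, 3.136]
ft_force: [0.5, 1.1, -1.0]
finger_gap: 0.0324
finger_force: 0.0
```

Emit:
{"name": "play_rows", "arguments": {
  "translation": [
    [-0.02,-0.066,-0.001],
    [-0.04,-0.132,-0.002],
    [-0.06,-0.197,-0.003],
    [-0.0811,-0.2617,-0.0033],
    [-0.0811,-0.2617,-0.0033]
  ],
  "turn": [
    [0.002,0.015,0.008],
    [0.004,0.03,0.016],
    [0.005,0.045,0.024],
    [0.007,0.061,0.0324],
    [0.007,0.061,0.0324]
  ]
}}

```text
time: 12.0
position: [0.5156, -0.0211, 0.173]
ee_rot: [-3.134, -0.01, 3.036]
ft_force: [-0.4, 0.6, -0.2]
finger_gap: 0.0326
finger_force: 0.0
```

Emit:
{"name": "play_rows", "arguments": {
  "translation": [
    [0,0,0],
    [0,0,0],
    [0,0,0]
  ],
  "turn": [
    [0,0,0],
    [0,0,0],
    [0,0,0]
  ]
}}

```text
time: 12.3
position: [0.5143, -0.016, 0.1751]
ee_rot: [-3.136, -0.006, 3.043]
ft_force: [-0.3, -0.5, 0.5]
finger_gap: 0.0326
finger_force: 0.0
```

```bash
python3 - <<'E'
from st import *
st(); g=grasp(car(inframe(SC,.015,.001),.06)); plan([("hover",up(g,.18)),("down",g)])
E
```

```text
t 12.3 p [ 0.5143 -0.016   0.1751] rpy [-3.1363 -0.0058  3.0428] F [-0.3 -0.5  0.5] gap 0.0326 ff 0.0
hover [-0.0034, 0.0011, -0.0083] [-0.0017, -0.0019, 0.0004] rows 1
down [0.0, -0.0, 0.1817] [0.0, 0.0, 0.0] rows 3
```

Emit:
{"name": "play_rows", "arguments": {
  "translation": [
    [-0.0034,0.0011,0.05],
    [-0.0034,0.0011,0.1],
    [-0.0034,0.0011,0.15],
    [-0.0034,0.0011,0.1734],
    [-0.0034,0.0011,0.1734]
  ],
  "turn": [
    [-0.0017,-0.0019,0],
    [-0.0017,-0.0019,0],
    [-0.0017,-0.0019,0],
    [-0.0017,-0.0019,0],
    [-0.0017,-0.0019,0]
  ]
}}

```text
time: 12.8
position: [0.5154, -0.0164, 0.0704]
ee_rot: [-3.142, -0.001, 3.042]
ft_force: [-0.4, 0.3, 0.1]
finger_gap: 0.0324
finger_force: 0.0
```

Emit:
{"name": "play_rows", "arguments": {
  "translation": [
    [0,0,0],
    [0,0,0],
    [0,0,0],
    [0,0,0],
    [0,0,0]
  ],
  "turn": [
    [0,0,0],
    [0,0,0],
    [0,0,0],
    [0,0,0],
    [0,0,0]
  ],
  "claw": 0
}}

```text
time: 13.3
position: [0.5169, -0.0174, 0.0723]
ee_rot: [3.142, 0.002, 3.041]
ft_force: [-3.0, 1.0, 6.0]
finger_gap: 0.0139
finger_force: 30.0
```

Emit:
{"name": "play_rows", "arguments": {
  "translation": [
    [0,0,0],
    [0,0,0],
    [0,0,0]
  ],
  "turn": [
    [0,0,0],
    [0,0,0],
    [0,0,0]
  ]
}}

```text
time: 13.6
position: [0.5169, -0.0174, 0.0723]
ee_rot: [3.141, 0.001, 3.041]
ft_force: [-1.8, 1.8, 5.5]
finger_gap: 0.0133
finger_force: 30.0
```

Emit:
{"name": "play_rows", "arguments": {
  "translation": [
    [0,0,-0.003],
    [0.03,0,-0.003],
    [0.06,0,-0.003],
    [0.09,0,-0.003],
    [0.09,0,-0.003]
  ],
  "turn": [
    [0,0,0],
    [0,0,0],
    [0,0,0],
    [0,0,0],
    [0,0,0]
  ]
}}

```text
time: 14.1
position: [0.461, -0.0119, 0.0728]
ee_rot: [-3.141, -0.001, 3.041]
ft_force: [0.9, 0.4, -1.6]
finger_gap: 0.0141
finger_force: 30.0
```

Emit:
{"name": "play_rows", "arguments": {
  "translation": [
    [0.03,0,0],
    [0.06,0,0],
    [0.09,0,0],
    [0.09,0,0],
    [0.09,0,0]
  ],
  "turn": [
    [0,0,0],
    [0,0,0],
    [0,0,0],
    [0,0,0],
    [0,0,0]
  ]
}}

```text
time: 14.6
position: [0.4097, -0.0067, 0.0735]
ee_rot: [-3.141, 0.001, 3.041]
ft_force: [1.5, 0.2, -1.6]
finger_gap: 0.0137
finger_force: 30.0
```

Emit:
{"name": "play_rows", "arguments": {
  "translation": [
    [0,0,-0.05],
    [0,0,-0.1],
    [0,0,-0.15],
    [0,0,-0.2],
    [0,0,-0.2]
  ],
  "turn": [
    [0,0,0],
    [0,0,0],
    [0,0,0],
    [0,0,0],
    [0,0,0]
  ]
}}

```text
time: 15.1
position: [0.4125, -0.0071, 0.1983]
ee_rot: [-3.141, 0.009, 3.041]
ft_force: [0.3, -0.3, -1.4]
finger_gap: 0.0138
finger_force: 30.0
```

```bash
python3 - <<'E'
from st import *
st(); plan([("pre",rackpose(-.031,.06,.010)),("n6",rackpose(-.031,.008,.010))])
E
```

```text
t 15.1 p [ 0.4125 -0.0071  0.1983] rpy [-3.1411  0.0086  3.0409] F [ 0.3 -0.3 -1.4] gap 0.0138 ff 30.0
pre [-0.0178, 0.2076, 0.0764] [-0.0065, -0.0589, -0.0325] rows 3
pre [-0.024, 0.2039, 0.0845] [-0.0065, -0.0589, -0.0325] rows 3
n6 [0.0, 0.0, 0.0867] [0.0, 0.0, 0.0] rows 2
```

Emit:
{"name": "play_rows", "arguments": {
  "translation": [
    [-0.0045,0.052,0.019],
    [-0.009,0.104,0.038],
    [-0.0135,0.156,0.057],
    [-0.0178,0.2076,0.0764],
    [-0.0178,0.2076,0.0764]
  ],
  "turn": [
    [-0.0015,-0.015,-0.008],
    [-0.003,-0.03,-0.016],
    [-0.0046,-0.044,-0.024],
    [-0.0065,-0.0589,-0.0325],
    [-0.0065,-0.0589,-0.0325]
  ]
}}

```text
time: 15.6
position: [0.4305, 0.1189, 0.1443]
ee_rot: [3.13, 0.183, -3.137]
ft_force: [-0.4, -0.8, -1.4]
finger_gap: 0.0136
finger_force: 30.0
```

Emit:
{"name": "play_rows", "arguments": {
  "translation": [
    [-0.006,0.051,0.021],
    [-0.012,0.102,0.042],
    [-0.018,0.153,0.063],
    [-0.024,0.2039,0.0845],
    [-0.024,0.2039,0.0845]
  ],
  "turn": [
    [-0.0015,-0.015,-0.008],
    [-0.003,-0.03,-0.016],
    [-0.0046,-0.044,-0.024],
    [-0.0065,-0.0589,-0.0325],
    [-0.0065,-0.0589,-0.0325]
  ]
}}

```text
time: 16.1
position: [0.4537, 0.2407, 0.0986]
ee_rot: [3.14, 0.369, -3.032]
ft_force: [-0.5, -1.0, -1.8]
finger_gap: 0.0135
finger_force: 30.0
```

Emit:
{"name": "play_rows", "arguments": {
  "translation": [
    [0,0,0],
    [0,0,0],
    [0,0,0]
  ],
  "turn": [
    [0,0,0],
    [0,0,0],
    [0,0,0]
  ]
}}

```text
time: 16.4
position: [0.456, 0.2383, 0.1021]
ee_rot: [3.139, 0.372, -3.038]
ft_force: [0.2, 0.0, -0.4]
finger_gap: 0.014
finger_force: 30.0
```

```bash
python3 - <<'E'
from st import *
st(); plan([("n8",rackpose(-.031,.008,.010)),("n4",rackpose(-.031,.003,.010)),("sl",rackpose(-.031,.003,.001))])
E
```

```text
t 16.4 p [0.456  0.2383 0.1021] rpy [ 3.1392  0.3723 -3.0379] F [ 0.2  0.  -0.4] gap 0.014 ff 30.0
n8 [-0.0091, -0.0004, 0.0818] [0.0005, -0.0024, -0.0008] rows 2
n4 [0.0, -0.0, 0.0083] [0.0, 0.0, 0.0] rows 1
sl [0.015, 0.0, -0.0] [0.0, 0.0, 0.0] rows 1
```

Emit:
{"name": "play_rows", "arguments": {
  "translation": [
    [-0.0091,0.0006,0.04],
    [-0.0091,0.0006,0.07],
    [-0.0091,0.0006,0.082],
    [-0.0091,0.0006,0.082],
    [-0.0091,0.0006,0.082]
  ],
  "turn": [
    [0,-0.0024,-0.0008],
    [0,-0.0024,-0.0008],
    [0,-0.0024,-0.0008],
    [0,-0.0024,-0.0008],
    [0,-0.0024,-0.0008]
  ]
}}

```text
time: 16.9
position: [0.4783, 0.2418, 0.0583]
ee_rot: [3.14, 0.38, -3.034]
ft_force: [-0.9, -0.5, -1.3]
finger_gap: 0.014
finger_force: 30.0
```

Emit:
{"name": "play_rows", "arguments": {
  "translation": [
    [0,0,0.003],
    [0,0,0.006],
    [0,0,0.008],
    [0,0,0.008]
  ],
  "turn": [
    [0,0,0],
    [0,0,0],
    [0,0,0],
    [0,0,0]
  ]
}}

```text
time: 17.3
position: [0.4797, 0.2423, 0.0531]
ee_rot: [3.14, 0.379, -3.033]
ft_force: [-0.2, 0.4, -0.5]
finger_gap: 0.0137
finger_force: 30.0
```

Emit:
{"name": "play_rows", "arguments": {
  "translation": [
    [0,0,0.001],
    [0,0,0.0015],
    [0,0,0.0015]
  ],
  "turn": [
    [0,0,0],
    [0,0,0],
    [0,0,0]
  ]
}}

```text
time: 17.6
position: [0.48, 0.2423, 0.0522]
ee_rot: [3.14, 0.379, -3.033]
ft_force: [-0.8, 0.4, -0.8]
finger_gap: 0.014
finger_force: 30.0
```

```bash
python3 - <<'E'
from st import *
st(); plan([("sl",rackpose(-.031,.003,.001))])
E
```

```text
t 17.6 p [0.48   0.2423 0.0522] rpy [ 3.1403  0.3793 -3.0334] F [-0.8  0.4 -0.8] gap 0.014 ff 30.0
sl [0.0133, -0.0026, -0.002] [0.0006, -0.0002, 0.0005] rows 1
```

Emit:
{"name": "play_rows", "arguments": {
  "translation": [
    [0,-0.002,0.001],
    [0,-0.002,0.002],
    [0,-0.002,0.002]
  ],
  "turn": [
    [0,0,0],
    [0,0,0],
    [0,0,0]
  ]
}}

```text
time: 17.9
position: [0.4806, 0.2411, 0.0514]
ee_rot: [3.14, 0.379, -3.033]
ft_force: [-4.2, -1.6, 2.5]
finger_gap: 0.0134
finger_force: 30.0
```

Emit:
{"name": "play_rows", "arguments": {
  "translation": [
    [0,0,0.001],
    [0,0,0.002],
    [0,0,0.002]
  ],
  "turn": [
    [0,0,0],
    [0,0,0],
    [0,0,0]
  ]
}}

```text
time: 18.2
position: [0.4808, 0.2411, 0.0513]
ee_rot: [3.141, 0.379, -3.033]
ft_force: [-20.3, -7.6, 22.3]
finger_gap: 0.014
finger_force: 30.0
```

Emit:
{"name": "play_rows", "arguments": {
  "translation": [
    [0.004,0,-0.001],
    [0.008,0,-0.001],
    [0.011,0,-0.001],
    [0.011,0,-0.001]
  ],
  "turn": [
    [0,0,0],
    [0,0,0],
    [0,0,0],
    [0,0,0]
  ]
}}

```text
time: 18.6
position: [0.4757, 0.241, 0.0493]
ee_rot: [3.139, 0.382, -3.033]
ft_force: [-1.1, 0.2, 7.2]
finger_gap: 0.0139
finger_force: 30.0
```

Emit:
{"name": "play_rows", "arguments": {
  "translation": [
    [0.002,0,0],
    [0.004,0,0],
    [0.004,0,0]
  ],
  "turn": [
    [0,0,0],
    [0,0,0],
    [0,0,0]
  ]
}}

```text
time: 18.9
position: [0.4742, 0.2409, 0.0488]
ee_rot: [3.139, 0.383, -3.033]
ft_force: [4.9, 0.2, 2.7]
finger_gap: 0.0138
finger_force: 30.0
```

Emit:
{"name": "play_rows", "arguments": {
  "translation": [
    [0.001,0,0],
    [0.002,0,0],
    [0.002,0,0]
  ],
  "turn": [
    [0,0,0],
    [0,0,0],
    [0,0,0]
  ]
}}

```text
time: 19.2
position: [0.474, 0.2409, 0.0488]
ee_rot: [3.139, 0.385, -3.033]
ft_force: [11.5, 0.6, -1.2]
finger_gap: 0.0139
finger_force: 30.0
```

Emit:
{"name": "play_rows", "arguments": {
  "translation": [
    [0,0,0],
    [0,0,0],
    [0,0,0],
    [0,0,0],
    [0,0,0]
  ],
  "turn": [
    [0,0,0],
    [0,0,0],
    [0,0,0],
    [0,0,0],
    [0,0,0]
  ],
  "claw": 0.35
}}

```text
time: 19.7
position: [0.471, 0.2401, 0.0464]
ee_rot: [3.14, 0.379, -3.033]
ft_force: [0.4, 0.2, 0.4]
finger_gap: 0.0322
finger_force: 0.0
```

Emit:
{"name": "play_rows", "arguments": {
  "translation": [
    [0,0,-0.03],
    [0,0,-0.08],
    [0,0,-0.15],
    [0,0,-0.22],
    [0,0,-0.22]
  ],
  "turn": [
    [0,0,0],
    [0,0,0],
    [0,0,0],
    [0,0,0],
    [0,0,0]
  ]
}}

```text
time: 20.2
position: [0.4247, 0.2365, 0.1768]
ee_rot: [3.136, 0.389, -3.034]
ft_force: [0.0, 1.1, 0.6]
finger_gap: 0.0325
finger_force: 0.0
```

```bash
python3 - <<'E'
from st import *
st(); c=cam("top"); np.savez("top3.npz",**c); crop(c,150,145,250,95,3.2,"j.png")
from fit import waits; waits(c)
E
```

```text
t 20.2 p [0.4247 0.2365 0.1768] rpy [ 3.1358  0.3889 -3.0342] F [0.  1.1 0.6] gap 0.0325 ff 0.0
wait 550.0 -299.0 47.5 170.4 88.41
wait 565.9 -372.2 50.9 170.6 88.24
```

View pics/j.png

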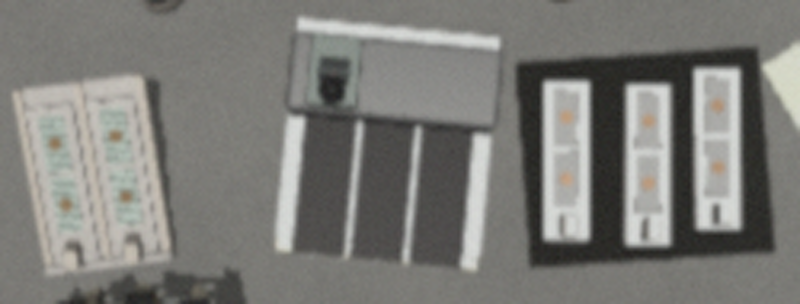

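Both racked carriers lie in their bays with tabs at (72,248) and (133,245), at the lip. The lanes are empty and the mat carriers haven't moved. I'll refine the scanner axis from the divider rails and plan the first pick.

```bash
python3 - <<'E'
from st import *
c=dict(np.load("top3.npz")); g=c["color"].astype(float).mean(2)
for y in(.03,-.03):
    pts=[]
    for x in np.arange(-.105,0.0,.0035):
        u,v=proj(c,[np.r_[inframe(SC,x,y)[:2],.067]])[0]; v=int(round(v)); us=np.arange(int(u)-5,int(u)+7); w=np.clip(g[v,us]-g[v,us].min()-40,0,None)
        pts.append(back(c,[((w*us).sum()/w.sum(),v)],np.array([.067]))[0,:2])
    pts=np.array(pts); vx,vy,x0,y0=cv2.fitLine(pts.astype(np.float32),cv2.DIST_HUBER,0,.01,.01).ravel()
    C,S=np.cos(SC[2]),np.sin(SC[2]); print(y,"yaw",np.arctan(vy/vx),"y_s at",-S*(x0-SC[0])+C*(y0-SC[1]),"x_s",C*(x0-SC[0])+S*(y0-SC[1]))
g=grasp(car([.555,-.2135,-.026],.003)); print(g[0])
plan([("hover",up(g,.15)),("down",g)])
E
```

```text
0.03 yaw -0.11094754 y_s at 0.030553795849153208 x_s -0.049011967668390055
-0.03 yaw -0.11246982 y_s at -0.0295996842732208 x_s -0.049456893472157315
[ 0.48502366 -0.21168021  0.014     ]
hover [-0.0013, -0.2509, 0.0137] [0.0032, 0.0409, 0.0141] rows 4
hover [-0.0143, -0.2504, 0.0152] [0.0032, 0.0409, 0.0141] rows 4
hover [-0.0274, -0.2494, 0.015] [0.0032, 0.0409, 0.0141] rows 4
down [0.0, -0.0, 0.2267] [0.0, 0.0, 0.0] rows 3
```

Emit:
{"name": "play_rows", "arguments": {
  "translation": [
    [0,-0.063,0.0035],
    [-0.0005,-0.126,0.007],
    [-0.001,-0.188,0.01],
    [-0.0013,-0.2509,0.0137],
    [-0.0013,-0.2509,0.0137]
  ],
  "turn": [
    [0.0008,0.01,0.0035],
    [0.0016,0.02,0.007],
    [0.0024,0.03,0.0105],
    [0.0032,0.0409,0.0141],
    [0.0032,0.0409,0.0141]
  ]
}}

```text
time: 20.75
position: [0.4432, 0.0812, 0.1604]
ee_rot: [3.137, 0.248, -3.085]
ft_force: [-0.2, 0.2, 0.2]
finger_gap: 0.0324
finger_force: 0.0
```

Emit:
{"name": "play_rows", "arguments": {
  "translation": [
    [-0.0035,-0.063,0.004],
    [-0.007,-0.126,0.008],
    [-0.0105,-0.188,0.0115],
    [-0.0143,-0.2504,0.0152],
    [-0.0143,-0.2504,0.0152]
  ],
  "turn": [
    [0.0008,0.01,0.0035],
    [0.0016,0.02,0.007],
    [0.0024,0.03,0.0105],
    [0.0032,0.0409,0.0141],
    [0.0032,0.0409,0.0141]
  ]
}}

```text
time: 21.25
position: [0.463, -0.0666, 0.1528]
ee_rot: [3.138, 0.119, -3.128]
ft_force: [-0.5, 0.1, -0.8]
finger_gap: 0.0326
finger_force: 0.0
```

Emit:
{"name": "play_rows", "arguments": {
  "translation": [
    [-0.007,-0.063,0.004],
    [-0.014,-0.126,0.008],
    [-0.021,-0.188,0.0115],
    [-0.0274,-0.2494,0.015],
    [-0.0274,-0.2494,0.015]
  ],
  "turn": [
    [0.0008,0.01,0.0035],
    [0.0016,0.02,0.007],
    [0.0024,0.03,0.0105],
    [0.0032,0.0409,0.0141],
    [0.0032,0.0409,0.0141]
  ]
}}

```text
time: 21.75
position: [0.4831, -0.2149, 0.1447]
ee_rot: [-3.138, -0.01, 3.113]
ft_force: [0.4, 1.3, 1.1]
finger_gap: 0.0322
finger_force: 0.0
```

Emit:
{"name": "play_rows", "arguments": {
  "translation": [
    [0,0,0],
    [0,0,0],
    [0,0,0]
  ],
  "turn": [
    [0,0,0],
    [0,0,0],
    [0,0,0]
  ]
}}

```text
time: 22.05
position: [0.4831, -0.2115, 0.147]
ee_rot: [-3.138, -0.006, 3.117]
ft_force: [-0.2, -0.1, 0.6]
finger_gap: 0.0326
finger_force: 0.0
```

```bash
sed -i 's/-.022,-.100/-.022,-.110/' plan.py; python3 - <<'E'
from st import *
st(); g=grasp(car([.555,-.2135,-.026],.003)); plan([("down",g)])
E
```

```text
t 22.05 p [ 0.4831 -0.2115  0.147 ] rpy [-3.138  -0.006   3.1166] F [-0.2 -0.1  0.6] gap 0.0326 ff 0.0
down [-0.0045, 0.0006, 0.2216] [-0.0011, -0.0019, 0.0003] rows 3
```

Emit:
{"name": "play_rows", "arguments": {
  "translation": [
    [-0.0045,0.0006,0.06],
    [-0.0045,0.0006,0.12],
    [-0.0045,0.0006,0.18],
    [-0.0045,0.0006,0.215],
    [-0.0045,0.0006,0.221]
  ],
  "turn": [
    [-0.0011,-0.0019,0],
    [-0.0011,-0.0019,0],
    [-0.0011,-0.0019,0],
    [-0.0011,-0.0019,0],
    [-0.0011,-0.0019,0]
  ]
}}

```text
time: 22.55
position: [0.4827, -0.211, 0.0116]
ee_rot: [3.14, -0.005, 3.116]
ft_force: [0.1, -0.7, -1.1]
finger_gap: 0.0326
finger_force: 0.0
```

Emit:
{"name": "play_rows", "arguments": {
  "translation": [
    [0,0,0],
    [0,0,0],
    [0,0,0],
    [0,0,0],
    [0,0,0]
  ],
  "turn": [
    [0,0,0],
    [0,0,0],
    [0,0,0],
    [0,0,0],
    [0,0,0]
  ],
  "claw": 0
}}

```text
time: 23.05
position: [0.4864, -0.2137, 0.0163]
ee_rot: [-3.14, 0.002, 3.115]
ft_force: [-1.2, 1.3, 6.9]
finger_gap: 0.0138
finger_force: 30.0
```

Emit:
{"name": "play_rows", "arguments": {
  "translation": [
    [0,0,0],
    [0,0,0],
    [0,0,0]
  ],
  "turn": [
    [0,0,0],
    [0,0,0],
    [0,0,0]
  ]
}}

```text
time: 23.35
position: [0.4864, -0.2138, 0.0163]
ee_rot: [-3.14, 0.002, 3.115]
ft_force: [0.2, 2.8, 8.2]
finger_gap: 0.0137
finger_force: 30.0
```

```bash
python3 - <<'E'
from st import *
st(); p,Q=now(); g=grasp(car(inframe(SC,-.085,.06),.06)); print(g[0])
plan([("lift",(p+[0,0,.13],Q)),("back",(np.array([.43,-.17,.15]),Q)),("over",up(g,.14)),("low",up(g,.076))])
E
```

```text
t 23.35 p [ 0.4864 -0.2138  0.0163] rpy [-3.1403e+00  2.4000e-03  3.1149e+00] F [0.2 2.8 8.2] gap 0.0137 ff 30.0
[0.4235235 0.054653  0.071    ]
lift [-0.0005, -0.0003, -0.2167] [0.0, 0.0, 0.0] rows 3
back [0.096, 0.0704, -0.0064] [0.0, 0.0, 0.0] rows 2
over [0.0104, 0.187, 0.0081] [-0.0002, 0.0004, 0.0133] rows 3
over [0.0182, 0.1864, 0.0082] [-0.0002, 0.0004, 0.0133] rows 3
low [-0.0, -0.0, 0.1067] [0.0, 0.0, 0.0] rows 2
```

Emit:
{"name": "play_rows", "arguments": {
  "translation": [
    [0,0,-0.05],
    [0,0,-0.1],
    [0,0,-0.16],
    [0,0,-0.2167],
    [0,0,-0.2167]
  ],
  "turn": [
    [0,0,0],
    [0,0,0],
    [0,0,0],
    [0,0,0],
    [0,0,0]
  ]
}}

```text
time: 23.85
position: [0.4884, -0.2151, 0.1511]
ee_rot: [-3.136, 0.009, 3.115]
ft_force: [1.4, -1.5, -0.8]
finger_gap: 0.0135
finger_force: 29.9
```

Emit:
{"name": "play_rows", "arguments": {
  "translation": [
    [0.03,0.02,-0.002],
    [0.064,0.046,-0.004],
    [0.096,0.0704,-0.0064],
    [0.096,0.0704,-0.0064]
  ],
  "turn": [
    [0,0,0],
    [0,0,0],
    [0,0,0],
    [0,0,0]
  ]
}}

```text
time: 24.25
position: [0.4267, -0.1679, 0.1473]
ee_rot: [3.141, -0.002, 3.116]
ft_force: [0.5, -0.3, -1.3]
finger_gap: 0.0138
finger_force: 29.9
```

Emit:
{"name": "play_rows", "arguments": {
  "translation": [
    [0.0026,0.047,0.002],
    [0.0052,0.094,0.004],
    [0.0078,0.14,0.006],
    [0.0104,0.187,0.0081],
    [0.0104,0.187,0.0081]
  ],
  "turn": [
    [0,0,0.0033],
    [0,0,0.0067],
    [0,0,0.01],
    [0,0,0.0133],
    [0,0,0.0133]
  ]
}}

```text
time: 24.75
position: [0.4253, -0.0548, 0.1427]
ee_rot: [3.141, -0.001, 3.075]
ft_force: [-0.1, -0.8, -0.8]
finger_gap: 0.0139
finger_force: 29.9
```

Emit:
{"name": "play_rows", "arguments": {
  "translation": [
    [0.0046,0.047,0.002],
    [0.009,0.094,0.004],
    [0.0137,0.14,0.006],
    [0.0182,0.1864,0.0082],
    [0.0182,0.1864,0.0082]
  ],
  "turn": [
    [0,0,0.0033],
    [0,0,0.0067],
    [0,0,0.01],
    [0,0,0.0133],
    [0,0,0.0133]
  ]
}}

```text
time: 25.25
position: [0.4223, 0.057, 0.138]
ee_rot: [3.141, -0.001, 3.034]
ft_force: [0.2, -1.2, -1.9]
finger_gap: 0.0137
finger_force: 29.9
```

Emit:
{"name": "play_rows", "arguments": {
  "translation": [
    [0,0,0],
    [0,0,0],
    [0,0,0]
  ],
  "turn": [
    [0,0,0],
    [0,0,0],
    [0,0,0]
  ]
}}

```text
time: 25.55
position: [0.4224, 0.0542, 0.1384]
ee_rot: [-3.141, -0.0, 3.03]
ft_force: [0.9, -0.6, -1.2]
finger_gap: 0.0135
finger_force: 29.9
```

```bash
python3 - <<'E'
from st import *
st(); g=grasp(car(inframe(SC,-.085,.06),.06)); plan([("low",up(g,.0765))])
c=cam("top"); crop(c,215,130,100,110,5,"k.png")
E
```

```text
t 25.55 p [0.4224 0.0542 0.1384] rpy [-3.1410e+00 -4.0000e-04  3.0302e+00] F [ 0.9 -0.6 -1.2] gap 0.0135 ff 29.9
low [-0.0019, 0.001, 0.1031] [-0.0002, -0.0001, -0.0005] rows 2
```

View pics/k.png

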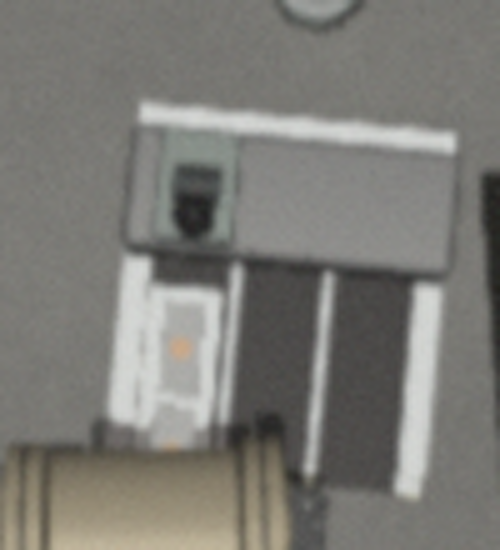

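The carrier's nose at (188,290) is centred in lane 2 to within 1–2 mm and lies about 30 mm short of the head. Lowering.

Emit:
{"name": "play_rows", "arguments": {
  "translation": [
    [0,0,0.05],
    [0,0,0.09],
    [0,0,0.102],
    [0,0,0.102],
    [0,0,0.102]
  ],
  "turn": [
    [0,0,0],
    [0,0,0],
    [0,0,0],
    [0,0,0],
    [0,0,0]
  ]
}}

```text
time: 26.1
position: [0.4228, 0.055, 0.0782]
ee_rot: [-3.141, 0.001, 3.031]
ft_force: [0.0, -0.9, -0.4]
finger_gap: 0.0137
finger_force: 29.9
```

Emit:
{"name": "play_rows", "arguments": {
  "translation": [
    [0,0,0.001],
    [0,0,0.002],
    [0,0,0.002]
  ],
  "turn": [
    [0,0,0],
    [0,0,0],
    [0,0,0]
  ]
}}

```text
time: 26.4
position: [0.4225, 0.0552, 0.0766]
ee_rot: [-3.141, 0.001, 3.031]
ft_force: [-0.3, -0.3, -1.9]
finger_gap: 0.0137
finger_force: 29.9
```

Emit:
{"name": "play_rows", "arguments": {
  "translation": [
    [0,0,0.001],
    [0,0,0.002],
    [0,0,0.002]
  ],
  "turn": [
    [0,0,0],
    [0,0,0],
    [0,0,0]
  ]
}}

```text
time: 26.7
position: [0.422, 0.0552, 0.0746]
ee_rot: [-3.141, -0.001, 3.031]
ft_force: [0.1, 0.5, -1.5]
finger_gap: 0.0138
finger_force: 29.9
```

Emit:
{"name": "play_rows", "arguments": {
  "translation": [
    [-0.025,0,0],
    [-0.05,0,0],
    [-0.075,0,0],
    [-0.1,0,0],
    [-0.1,0,0]
  ],
  "turn": [
    [0,0,0],
    [0,0,0],
    [0,0,0],
    [0,0,0],
    [0,0,0]
  ]
}}

```text
time: 27.2
position: [0.4831, 0.0484, 0.0749]
ee_rot: [-3.141, 0.0, 3.031]
ft_force: [-0.7, 0.5, -1.3]
finger_gap: 0.0137
finger_force: 29.9
```

Emit:
{"name": "play_rows", "arguments": {
  "translation": [
    [-0.02,0,0],
    [-0.04,0,0],
    [-0.055,0,0],
    [-0.055,0,0],
    [-0.055,0,0]
  ],
  "turn": [
    [0,0,0],
    [0,0,0],
    [0,0,0],
    [0,0,0],
    [0,0,0]
  ]
}}

```text
time: 27.7
position: [0.5139, 0.0451, 0.0745]
ee_rot: [-3.141, -0.001, 3.031]
ft_force: [-0.3, 0.1, -1.2]
finger_gap: 0.0141
finger_force: 29.9
```

```bash
cat >> st.py <<'E'
def sc(y=0):
    p,Q=now(); print("scanner xy",R.from_euler('z',-SC[2]).apply(p-[SC[0],SC[1],0]).round(4))
E
python3 -c "
from st import *
st();sc()"
```

```text
t 27.7 p [0.5139 0.0451 0.0745] rpy [-3.1413e+00 -1.4000e-03  3.0314e+00] F [-0.3  0.1 -1.2] gap 0.0141 ff 29.9
scanner xy [-0.0641  0.0604  0.0745]
```

Emit:
{"name": "play_rows", "arguments": {
  "translation": [
    [-0.004,0,0.001],
    [-0.008,0,0.002],
    [-0.01,0,0.002],
    [-0.01,0,0.002]
  ],
  "turn": [
    [0,0,0],
    [0,0,0],
    [0,0,0],
    [0,0,0]
  ]
}}

```text
time: 28.1
position: [0.5207, 0.0443, 0.0737]
ee_rot: [-3.141, -0.0, 3.031]
ft_force: [0.2, -0.6, -1.4]
finger_gap: 0.014
finger_force: 29.9
```

Emit:
{"name": "play_rows", "arguments": {
  "translation": [
    [-0.002,0,0],
    [-0.004,0,0],
    [-0.004,0,0]
  ],
  "turn": [
    [0,0,0],
    [0,0,0],
    [0,0,0]
  ]
}}

```text
time: 28.4
position: [0.5231, 0.044, 0.0736]
ee_rot: [-3.141, -0.0, 3.031]
ft_force: [0.5, 0.1, 0.0]
finger_gap: 0.0136
finger_force: 29.9
```

Emit:
{"name": "play_rows", "arguments": {
  "translation": [
    [-0.001,0,0],
    [-0.002,0,0],
    [-0.002,0,0]
  ],
  "turn": [
    [0,0,0],
    [0,0,0],
    [0,0,0]
  ]
}}

```text
time: 28.7
position: [0.5238, 0.044, 0.0734]
ee_rot: [-3.141, -0.001, 3.031]
ft_force: [-2.7, 0.3, 1.1]
finger_gap: 0.0137
finger_force: 30.0
```

Emit:
{"name": "play_rows", "arguments": {
  "translation": [
    [-0.001,0,0],
    [-0.002,0,0],
    [-0.002,0,0]
  ],
  "turn": [
    [0,0,0],
    [0,0,0],
    [0,0,0]
  ]
}}

```text
time: 29.0
position: [0.5239, 0.044, 0.0733]
ee_rot: [-3.141, -0.003, 3.032]
ft_force: [-8.8, 0.9, 6.2]
finger_gap: 0.0139
finger_force: 30.0
```

Emit:
{"name": "play_rows", "arguments": {
  "translation": [
    [0,0,0],
    [0,0,0],
    [0,0,0],
    [0,0,0],
    [0,0,0]
  ],
  "turn": [
    [0,0,0],
    [0,0,0],
    [0,0,0],
    [0,0,0],
    [0,0,0]
  ],
  "claw": 0.35
}}

```text
time: 29.5
position: [0.5253, 0.0438, 0.0735]
ee_rot: [-3.141, -0.0, 3.031]
ft_force: [0.7, -0.4, 0.2]
finger_gap: 0.0322
finger_force: 0.0
```

Emit:
{"name": "play_rows", "arguments": {
  "translation": [
    [0,0,-0.03],
    [0,0,-0.08],
    [0,0,-0.13],
    [0,0,-0.15],
    [0,0,-0.15]
  ],
  "turn": [
    [0,0,0],
    [0,0,0],
    [0,0,0],
    [0,0,0],
    [0,0,0]
  ]
}}

```text
time: 30.0
position: [0.5268, 0.0438, 0.1656]
ee_rot: [3.142, 0.004, 3.031]
ft_force: [0.8, 0.6, 0.1]
finger_gap: 0.0324
finger_force: 0.0
```

```bash
python3 - <<'E'
from st import *
from fit import waits
st(); c=cam("top"); waits(c)
g=grasp(car([.550,-.2995,-.0275],.003)); print(g[0])
plan([("hover",up(g,.14)),("down",g)])
E
```

```text
t 30.0 p [0.5268 0.0438 0.1656] rpy [3.1415 0.0038 3.0314] F [0.8 0.6 0.1] gap 0.0324 ff 0.0
wait 550.0 -299.0 47.5 170.3 88.41
wait 565.9 -372.2 50.9 170.6 88.24
[ 0.48002647 -0.29757524  0.014     ]
hover [0.0066, -0.2869, 0.0197] [-0.0, 0.0001, -0.0132] rows 4
hover [0.0184, -0.2864, 0.0197] [-0.0, 0.0001, -0.0132] rows 4
down [0.0, -0.0, 0.21] [0.0, 0.0, 0.0] rows 3
```

Emit:
{"name": "play_rows", "arguments": {
  "translation": [
    [0.0016,-0.072,0.005],
    [0.0033,-0.144,0.01],
    [0.005,-0.216,0.015],
    [0.0066,-0.2869,0.0197],
    [0.0066,-0.2869,0.0197]
  ],
  "turn": [
    [0,0,-0.0033],
    [0,0,-0.0066],
    [0,0,-0.01],
    [0,0,-0.0132],
    [0,0,-0.0132]
  ]
}}

```text
time: 30.55
position: [0.5001, -0.1308, 0.1488]
ee_rot: [-3.141, -0.005, 3.069]
ft_force: [-0.9, 0.5, -0.6]
finger_gap: 0.0326
finger_force: 0.0
```

Emit:
{"name": "play_rows", "arguments": {
  "translation": [
    [0.0046,-0.072,0.005],
    [0.0092,-0.144,0.01],
    [0.0138,-0.216,0.015],
    [0.0184,-0.2864,0.0197],
    [0.0184,-0.2864,0.0197]
  ],
  "turn": [
    [0,0,-0.0033],
    [0,0,-0.0066],
    [0,0,-0.01],
    [0,0,-0.0132],
    [0,0,-0.0132]
  ]
}}

```text
time: 31.05
position: [0.4775, -0.3007, 0.1373]
ee_rot: [3.141, -0.004, 3.111]
ft_force: [0.5, 0.1, -0.2]
finger_gap: 0.0325
finger_force: 0.0
```

Emit:
{"name": "play_rows", "arguments": {
  "translation": [
    [0,0,0],
    [0,0,0],
    [0,0,0],
    [0,0,0]
  ],
  "turn": [
    [0,0,0],
    [0,0,0],
    [0,0,0],
    [0,0,0]
  ]
}}

```text
time: 31.45
position: [0.48, -0.2963, 0.1399]
ee_rot: [-3.142, -0.001, 3.116]
ft_force: [-0.6, -0.2, -0.3]
finger_gap: 0.0325
finger_force: 0.0
```

```bash
python3 - <<'E'
from st import *
from fit import waits
st(); g=grasp(car([.550,-.2995,-.0275],.003)); plan([("down",g)])
c=cam("scene"); cv2.imwrite("pics/l.png",cv2.resize(c["color"][200:330,110:310],None,fx=4,fy=4,interpolation=cv2.INTER_CUBIC))
E
```

```text
t 31.45 p [ 0.48   -0.2963  0.1399] rpy [-3.1415e+00 -6.0000e-04  3.1160e+00] F [-0.6 -0.2 -0.3] gap 0.0325 ff 0.0
down [-0.0003, -0.0021, 0.2098] [-0.0, -0.0002, 0.0006] rows 3
```

View pics/l.png

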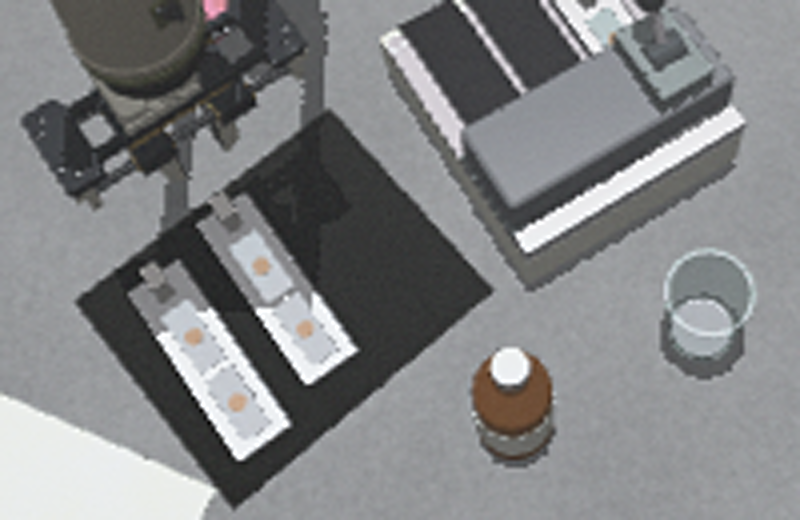

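The fingers at (180,160) to (230,130) hang above the middle carrier's tab at (228,210). The third carrier has not moved, and the first is in lane 2. Descending.

Emit:
{"name": "play_rows", "arguments": {
  "translation": [
    [0,-0.0021,0.07],
    [0,-0.0021,0.14],
    [0,-0.0021,0.19],
    [0,-0.0021,0.206],
    [0,-0.0021,0.206]
  ],
  "turn": [
    [0,0,0],
    [0,0,0],
    [0,0,0],
    [0,0,0],
    [0,0,0]
  ]
}}

```text
time: 32.0
position: [0.4786, -0.2977, 0.0151]
ee_rot: [3.14, -0.003, 3.115]
ft_force: [-0.4, -0.2, -0.2]
finger_gap: 0.0324
finger_force: 0.0
```

Emit:
{"name": "play_rows", "arguments": {
  "translation": [
    [0,0,0],
    [0,0,0]
  ],
  "turn": [
    [0,0,0],
    [0,0,0]
  ]
}}

```text
time: 32.2
position: [0.4811, -0.2999, 0.0189]
ee_rot: [-3.139, 0.003, 3.114]
ft_force: [-0.1, -0.9, 0.0]
finger_gap: 0.0326
finger_force: 0.0
```

Emit:
{"name": "play_rows", "arguments": {
  "translation": [
    [0,0,0],
    [0,0,0],
    [0,0,0],
    [0,0,0],
    [0,0,0]
  ],
  "turn": [
    [0,0,0],
    [0,0,0],
    [0,0,0],
    [0,0,0],
    [0,0,0]
  ],
  "claw": 0
}}

```text
time: 32.7
position: [0.4799, -0.2991, 0.0171]
ee_rot: [-3.141, 0.0, 3.114]
ft_force: [-1.8, 1.1, 5.0]
finger_gap: 0.0136
finger_force: 30.0
```

Emit:
{"name": "play_rows", "arguments": {
  "translation": [
    [0,0,0],
    [0,0,0],
    [0,0,0]
  ],
  "turn": [
    [0,0,0],
    [0,0,0],
    [0,0,0]
  ]
}}

```text
time: 33.0
position: [0.4799, -0.2991, 0.0171]
ee_rot: [-3.141, 0.0, 3.114]
ft_force: [-1.0, 1.6, 6.4]
finger_gap: 0.0135
finger_force: 30.0
```

```bash
python3 - <<'E'
from st import *
st(); p,Q=now(); g=grasp(car(inframe(SC,-.085,0),.06)); print(g[0])
plan([("lift",(p+[0,0,.13],Q)),("back",(np.array([.425,-.25,.15]),Q)),("over",up(g,.14)),("low",up(g,.0765))])
E
```

```text
t 33.0 p [ 0.4799 -0.2991  0.0171] rpy [-3.1408e+00  2.0000e-04  3.1144e+00] F [-1.   1.6  6.4] gap 0.0135 ff 30.0
[ 0.4169368  -0.00498436  0.071     ]
lift [-0.0, -0.0002, -0.2167] [0.0, 0.0, 0.0] rows 3
back [0.0937, 0.0792, -0.0049] [0.0, 0.0, 0.0] rows 2
over [0.0123, 0.2039, 0.0082] [-0.0001, 0.0, 0.0132] rows 3
over [0.0207, 0.2032, 0.0083] [-0.0001, 0.0, 0.0132] rows 3
low [-0.0, -0.0, 0.1058] [0.0, 0.0, 0.0] rows 2
```

Emit:
{"name": "play_rows", "arguments": {
  "translation": [
    [0,0,-0.05],
    [0,0,-0.1],
    [0,0,-0.16],
    [0,0,-0.2167],
    [0,0,-0.2167]
  ],
  "turn": [
    [0,0,0],
    [0,0,0],
    [0,0,0],
    [0,0,0],
    [0,0,0]
  ]
}}

```text
time: 33.5
position: [0.4822, -0.3008, 0.1522]
ee_rot: [-3.136, 0.007, 3.114]
ft_force: [0.8, -0.5, -0.1]
finger_gap: 0.014
finger_force: 30.0
```

Emit:
{"name": "play_rows", "arguments": {
  "translation": [
    [0.03,0.025,-0.002],
    [0.06,0.05,-0.004],
    [0.0937,0.0792,-0.0049],
    [0.0937,0.0792,-0.0049]
  ],
  "turn": [
    [0,0,0],
    [0,0,0],
    [0,0,0],
    [0,0,0]
  ]
}}

```text
time: 33.9
position: [0.4221, -0.2475, 0.1473]
ee_rot: [3.139, -0.004, 3.115]
ft_force: [0.6, 0.3, -0.9]
finger_gap: 0.0137
finger_force: 30.0
```

Emit:
{"name": "play_rows", "arguments": {
  "translation": [
    [0.003,0.051,0.002],
    [0.006,0.102,0.004],
    [0.009,0.153,0.006],
    [0.0123,0.2039,0.0082],
    [0.0123,0.2039,0.0082]
  ],
  "turn": [
    [0,0,0.0033],
    [0,0,0.0066],
    [0,0,0.01],
    [0,0,0.0132],
    [0,0,0.0132]
  ]
}}

```text
time: 34.4
position: [0.4203, -0.1245, 0.1433]
ee_rot: [3.14, -0.002, 3.075]
ft_force: [0.0, -0.4, -1.1]
finger_gap: 0.0139
finger_force: 30.0
```

Emit:
{"name": "play_rows", "arguments": {
  "translation": [
    [0.005,0.051,0.002],
    [0.01,0.102,0.004],
    [0.0155,0.153,0.006],
    [0.0207,0.2032,0.0083],
    [0.0207,0.2032,0.0083]
  ],
  "turn": [
    [0,0,0.0033],
    [0,0,0.0066],
    [0,0,0.01],
    [0,0,0.0132],
    [0,0,0.0132]
  ]
}}

```text
time: 34.9
position: [0.4165, -0.0026, 0.1387]
ee_rot: [3.141, -0.001, 3.034]
ft_force: [0.0, -1.0, -2.3]
finger_gap: 0.0138
finger_force: 30.0
```

Emit:
{"name": "play_rows", "arguments": {
  "translation": [
    [0,0,0],
    [0,0,0],
    [0,0,0],
    [0,0,0]
  ],
  "turn": [
    [0,0,0],
    [0,0,0],
    [0,0,0],
    [0,0,0]
  ]
}}

```text
time: 35.3
position: [0.4167, -0.0056, 0.1394]
ee_rot: [-3.141, -0.001, 3.03]
ft_force: [0.4, -0.5, -2.1]
finger_gap: 0.0136
finger_force: 30.0
```

```bash
python3 - <<'E'
from st import *
st(); sc(); g=grasp(car(inframe(SC,-.085,0),.06)); plan([("low",up(g,.0765))])
E
```

```text
t 35.3 p [ 0.4167 -0.0056  0.1394] rpy [-3.1411e+00 -6.0000e-04  3.0301e+00] F [ 0.4 -0.5 -2.1] gap 0.0136 ff 30.0
scanner xy [-0.1552 -0.0007  0.1394]
low [-0.0003, 0.0012, 0.1048] [-0.0002, -0.0002, -0.0005] rows 2
```

Emit:
{"name": "play_rows", "arguments": {
  "translation": [
    [0,0,0.05],
    [0,0,0.09],
    [0,0,0.103],
    [0,0,0.103],
    [0,0,0.103]
  ],
  "turn": [
    [0,0,0],
    [0,0,0],
    [0,0,0],
    [0,0,0],
    [0,0,0]
  ]
}}

```text
time: 35.8
position: [0.4172, -0.005, 0.0786]
ee_rot: [-3.141, 0.0, 3.031]
ft_force: [-0.4, 0.3, -1.3]
finger_gap: 0.0135
finger_force: 30.0
```

Emit:
{"name": "play_rows", "arguments": {
  "translation": [
    [0,0,0.001],
    [0,0,0.002],
    [0,0,0.002]
  ],
  "turn": [
    [0,0,0],
    [0,0,0],
    [0,0,0]
  ]
}}

```text
time: 36.1
position: [0.417, -0.0048, 0.077]
ee_rot: [-3.141, 0.001, 3.031]
ft_force: [0.3, -0.7, -1.5]
finger_gap: 0.0137
finger_force: 30.0
```

```bash
python3 -c "
from st import *
st();sc()"
```

```text
t 36.1 p [ 0.417  -0.0048  0.077 ] rpy [-3.1412e+00  6.0000e-04  3.0315e+00] F [ 0.3 -0.7 -1.5] gap 0.0137 ff 30.0
scanner xy [-1.549e-01  1.000e-04  7.700e-02]
```

Emit:
{"name": "play_rows", "arguments": {
  "translation": [
    [-0.02,0,0.001],
    [-0.045,0,0.0025],
    [-0.075,0,0.0025],
    [-0.1,0,0.0025],
    [-0.1,0,0.0025]
  ],
  "turn": [
    [0,0,0],
    [0,0,0],
    [0,0,0],
    [0,0,0],
    [0,0,0]
  ]
}}

```text
time: 36.6
position: [0.4778, -0.0116, 0.0754]
ee_rot: [-3.141, 0.001, 3.031]
ft_force: [0.5, -0.6, -1.2]
finger_gap: 0.0139
finger_force: 30.0
```

Emit:
{"name": "play_rows", "arguments": {
  "translation": [
    [-0.02,0,0],
    [-0.04,0,0],
    [-0.055,0,0],
    [-0.055,0,0],
    [-0.055,0,0]
  ],
  "turn": [
    [0,0,0],
    [0,0,0],
    [0,0,0],
    [0,0,0],
    [0,0,0]
  ]
}}

```text
time: 37.1
position: [0.5084, -0.0149, 0.0747]
ee_rot: [-3.141, -0.001, 3.032]
ft_force: [-0.7, -0.6, -2.4]
finger_gap: 0.014
finger_force: 30.0
```

Emit:
{"name": "play_rows", "arguments": {
  "translation": [
    [-0.003,0,0.001],
    [-0.005,0,0.0015],
    [-0.008,0,0.0015],
    [-0.008,0,0.0015]
  ],
  "turn": [
    [0,0,0],
    [0,0,0],
    [0,0,0],
    [0,0,0]
  ]
}}

```text
time: 37.5
position: [0.514, -0.0155, 0.0741]
ee_rot: [-3.141, -0.0, 3.031]
ft_force: [1.0, -0.1, 0.1]
finger_gap: 0.0139
finger_force: 30.0
```

Emit:
{"name": "play_rows", "arguments": {
  "translation": [
    [-0.001,0,0],
    [-0.002,0,0],
    [-0.003,0,0],
    [-0.003,0,0]
  ],
  "turn": [
    [0,0,0],
    [0,0,0],
    [0,0,0],
    [0,0,0]
  ]
}}

```text
time: 37.9
position: [0.5157, -0.0158, 0.0741]
ee_rot: [-3.141, -0.0, 3.031]
ft_force: [-1.0, -0.5, 2.9]
finger_gap: 0.0137
finger_force: 30.0
```

```bash
python3 -c "
from st import *
st();sc()"
```

```text
t 37.9 p [ 0.5157 -0.0158  0.0741] rpy [-3.1413e+00 -3.0000e-04  3.0314e+00] F [-1.  -0.5  2.9] gap 0.0137 ff 30.0
scanner xy [-0.0557  0.0001  0.0741]
```

Emit:
{"name": "play_rows", "arguments": {
  "translation": [
    [-0.001,0,0],
    [-0.002,0,0],
    [-0.002,0,0]
  ],
  "turn": [
    [0,0,0],
    [0,0,0],
    [0,0,0]
  ]
}}

```text
time: 38.2
position: [0.5164, -0.0158, 0.0741]
ee_rot: [-3.141, -0.002, 3.031]
ft_force: [-5.2, 1.3, 6.3]
finger_gap: 0.0138
finger_force: 30.0
```

Emit:
{"name": "play_rows", "arguments": {
  "translation": [
    [-0.001,0,0],
    [-0.002,0,0],
    [-0.002,0,0]
  ],
  "turn": [
    [0,0,0],
    [0,0,0],
    [0,0,0]
  ]
}}

```text
time: 38.5
position: [0.5164, -0.0158, 0.074]
ee_rot: [-3.141, -0.004, 3.032]
ft_force: [-11.8, 1.9, 11.9]
finger_gap: 0.014
finger_force: 30.0
```

Home in lane 1. Release, retract and look at the third.

Emit:
{"name": "play_rows", "arguments": {
  "translation": [
    [0,0,0],
    [0,0,0],
    [0,0,0],
    [0,0,0],
    [0,0,0]
  ],
  "turn": [
    [0,0,0],
    [0,0,0],
    [0,0,0],
    [0,0,0],
    [0,0,0]
  ],
  "claw": 0.35
}}

```text
time: 39.0
position: [0.518, -0.016, 0.0739]
ee_rot: [-3.141, -0.0, 3.031]
ft_force: [0.5, -0.6, 0.3]
finger_gap: 0.0325
finger_force: 0.0
```

Emit:
{"name": "play_rows", "arguments": {
  "translation": [
    [0,0,-0.03],
    [0,0,-0.08],
    [0,0,-0.13],
    [0,0,-0.15],
    [0,0,-0.15]
  ],
  "turn": [
    [0,0,0],
    [0,0,0],
    [0,0,0],
    [0,0,0],
    [0,0,0]
  ]
}}

```text
time: 39.5
position: [0.5195, -0.0162, 0.1659]
ee_rot: [-3.141, 0.004, 3.031]
ft_force: [0.7, 0.5, 0.8]
finger_gap: 0.0325
finger_force: 0.0
```

```bash
python3 - <<'E'
from st import *
from fit import waits
st(); c=cam("top"); waits(c)
g=grasp(car([.5660,-.3725,-.0285],.003)); print(g[0])
plan([("hover",up(g,.14)),("down",g)])
E
```

```text
t 39.5 p [ 0.5195 -0.0162  0.1659] rpy [-3.1412  0.0037  3.0314] F [0.7 0.5 0.8] gap 0.0325 ff 0.0
wait 565.9 -372.2 50.9 170.6 88.24
[ 0.49602843 -0.37050527  0.014     ]
hover [-0.0139, -0.2956, 0.0201] [-0.0001, 0.0001, -0.013] rows 4
hover [-0.0019, -0.296, 0.0201] [-0.0001, 0.0001, -0.013] rows 4
down [0.0, -0.0, 0.21] [0.0, 0.0, 0.0] rows 3
```

Emit:
{"name": "play_rows", "arguments": {
  "translation": [
    [-0.0035,-0.074,0.005],
    [-0.007,-0.148,0.01],
    [-0.0105,-0.222,0.015],
    [-0.0139,-0.2956,0.0201],
    [-0.0139,-0.2956,0.0201]
  ],
  "turn": [
    [0,0,-0.0033],
    [0,0,-0.0066],
    [0,0,-0.01],
    [0,0,-0.013],
    [0,0,-0.013]
  ]
}}

```text
time: 40.05
position: [0.5045, -0.1973, 0.1489]
ee_rot: [-3.141, -0.004, 3.068]
ft_force: [-0.1, 0.8, 0.3]
finger_gap: 0.0326
finger_force: 0.0
```

Emit:
{"name": "play_rows", "arguments": {
  "translation": [
    [-0.0005,-0.074,0.005],
    [-0.001,-0.148,0.01],
    [-0.0015,-0.222,0.015],
    [-0.0019,-0.296,0.0201],
    [-0.0019,-0.296,0.0201]
  ],
  "turn": [
    [0,0,-0.0033],
    [0,0,-0.0066],
    [0,0,-0.01],
    [0,0,-0.013],
    [0,0,-0.013]
  ]
}}

```text
time: 40.55
position: [0.4934, -0.3738, 0.1367]
ee_rot: [3.141, -0.004, 3.109]
ft_force: [-0.4, 0.4, -0.0]
finger_gap: 0.0321
finger_force: 0.0
```

Emit:
{"name": "play_rows", "arguments": {
  "translation": [
    [0,0,0],
    [0,0,0],
    [0,0,0],
    [0,0,0]
  ],
  "turn": [
    [0,0,0],
    [0,0,0],
    [0,0,0],
    [0,0,0]
  ]
}}

```text
time: 40.95
position: [0.496, -0.3692, 0.14]
ee_rot: [-3.141, -0.0, 3.115]
ft_force: [0.5, -0.3, -0.3]
finger_gap: 0.0325
finger_force: 0.0
```

```bash
python3 - <<'E'
from st import *
from fit import waits
st(); g=grasp(car([.5660,-.3725,-.0285],.003)); plan([("down",g)]); waits(cam("top"))
E
```

```text
t 40.95 p [ 0.496  -0.3692  0.14  ] rpy [-3.1414e+00 -4.0000e-04  3.1147e+00] F [ 0.5 -0.3 -0.3] gap 0.0325 ff 0.0
down [-0.0002, -0.0022, 0.21] [-0.0001, -0.0001, 0.0005] rows 3
wait 455.9 -435.6 73.8 152.4 49.92
wait 579.6 -372.6 50.9 143.3 88.24
```

The nose edge hasn't moved; the gripper only hides the tail. Descending.

Emit:
{"name": "play_rows", "arguments": {
  "translation": [
    [0,-0.0018,0.07],
    [0,-0.0018,0.14],
    [0,-0.0018,0.19],
    [0,-0.0018,0.208],
    [0,-0.0018,0.208]
  ],
  "turn": [
    [0,0,0],
    [0,0,0],
    [0,0,0],
    [0,0,0],
    [0,0,0]
  ]
}}

```text
time: 41.5
position: [0.495, -0.3706, 0.0143]
ee_rot: [3.141, -0.002, 3.114]
ft_force: [0.7, -0.3, -0.4]
finger_gap: 0.0327
finger_force: 0.0
```

Emit:
{"name": "play_rows", "arguments": {
  "translation": [
    [0,0,0],
    [0,0,0]
  ],
  "turn": [
    [0,0,0],
    [0,0,0]
  ]
}}

```text
time: 41.7
position: [0.4966, -0.3723, 0.0169]
ee_rot: [-3.14, 0.002, 3.113]
ft_force: [-0.5, -0.3, -0.6]
finger_gap: 0.0326
finger_force: 0.0
```

Emit:
{"name": "play_rows", "arguments": {
  "translation": [
    [0,0,0],
    [0,0,0],
    [0,0,0],
    [0,0,0],
    [0,0,0]
  ],
  "turn": [
    [0,0,0],
    [0,0,0],
    [0,0,0],
    [0,0,0],
    [0,0,0]
  ],
  "claw": 0
}}

```text
time: 42.2
position: [0.4957, -0.3718, 0.0156]
ee_rot: [-3.141, -0.0, 3.113]
ft_force: [-1.0, 0.8, 4.3]
finger_gap: 0.0139
finger_force: 30.0
```

Emit:
{"name": "play_rows", "arguments": {
  "translation": [
    [0,0,0],
    [0,0,0],
    [0,0,0]
  ],
  "turn": [
    [0,0,0],
    [0,0,0],
    [0,0,0]
  ]
}}

```text
time: 42.5
position: [0.4957, -0.3718, 0.0156]
ee_rot: [-3.141, -0.0, 3.113]
ft_force: [-1.3, 0.3, 5.8]
finger_gap: 0.0141
finger_force: 30.0
```

```bash
python3 - <<'E'
from st import *
st(); p,Q=now(); g=grasp(car(inframe(SC,-.085,-.06),.06)); print(g[0])
plan([("lift",(p+[0,0,.13],Q)),("back",(np.array([.42,-.30,.15]),Q)),("over",up(g,.14)),("low",up(g,.0765))])
E
```

```text
t 42.5 p [ 0.4957 -0.3718  0.0156] rpy [-3.1409e+00 -1.0000e-04  3.1131e+00] F [-1.3  0.3  5.8] gap 0.0141 ff 30.0
[ 0.41035011 -0.06462173  0.071     ]
lift [0.0, -0.0002, -0.2167] [0.0, 0.0, 0.0] rows 3
back [0.1295, 0.116, -0.0074] [0.0, 0.0, 0.0] rows 3
over [0.0136, 0.1958, 0.0082] [-0.0001, -0.0, 0.013] rows 3
over [0.0216, 0.1951, 0.0083] [-0.0001, -0.0, 0.013] rows 3
low [-0.0, -0.0, 0.1058] [0.0, 0.0, 0.0] rows 2
```

Floor TCP z for this grip will be about 0.0726.

Emit:
{"name": "play_rows", "arguments": {
  "translation": [
    [0,0,-0.05],
    [0,0,-0.1],
    [0,0,-0.16],
    [0,0,-0.2167],
    [0,0,-0.2167]
  ],
  "turn": [
    [0,0,0],
    [0,0,0],
    [0,0,0],
    [0,0,0],
    [0,0,0]
  ]
}}

```text
time: 43.0
position: [0.498, -0.3736, 0.1511]
ee_rot: [-3.136, 0.006, 3.113]
ft_force: [1.3, -0.8, -0.1]
finger_gap: 0.0137
finger_force: 30.0
```

Emit:
{"name": "play_rows", "arguments": {
  "translation": [
    [0.033,0.029,-0.002],
    [0.065,0.058,-0.004],
    [0.098,0.087,-0.006],
    [0.1295,0.116,-0.0074],
    [0.1295,0.116,-0.0074]
  ],
  "turn": [
    [0,0,0],
    [0,0,0],
    [0,0,0],
    [0,0,0],
    [0,0,0]
  ]
}}

```text
time: 43.5
position: [0.4176, -0.2974, 0.1478]
ee_rot: [3.139, -0.003, 3.113]
ft_force: [-0.3, -1.4, -1.3]
finger_gap: 0.0139
finger_force: 30.0
```

Emit:
{"name": "play_rows", "arguments": {
  "translation": [
    [0.0034,0.049,0.002],
    [0.0068,0.098,0.004],
    [0.01,0.147,0.006],
    [0.0136,0.1958,0.0082],
    [0.0136,0.1958,0.0082]
  ],
  "turn": [
    [0,0,0.0033],
    [0,0,0.0066],
    [0,0,0.01],
    [0,0,0.013],
    [0,0,0.013]
  ]
}}

```text
time: 44.0
position: [0.4149, -0.1795, 0.1435]
ee_rot: [3.14, -0.002, 3.074]
ft_force: [-1.0, -0.3, -0.8]
finger_gap: 0.014
finger_force: 30.0
```

Emit:
{"name": "play_rows", "arguments": {
  "translation": [
    [0.0054,0.049,0.002],
    [0.0108,0.098,0.004],
    [0.0162,0.147,0.006],
    [0.0216,0.1951,0.0083],
    [0.0216,0.1951,0.0083]
  ],
  "turn": [
    [0,0,0.0033],
    [0,0,0.0066],
    [0,0,0.01],
    [0,0,0.013],
    [0,0,0.013]
  ]
}}

```text
time: 44.5
position: [0.4103, -0.0625, 0.139]
ee_rot: [3.141, -0.001, 3.034]
ft_force: [0.3, -0.4, -0.9]
finger_gap: 0.014
finger_force: 30.0
```

Emit:
{"name": "play_rows", "arguments": {
  "translation": [
    [0,0,0],
    [0,0,0],
    [0,0,0],
    [0,0,0]
  ],
  "turn": [
    [0,0,0],
    [0,0,0],
    [0,0,0],
    [0,0,0]
  ]
}}

```text
time: 44.9
position: [0.4103, -0.0652, 0.1396]
ee_rot: [-3.141, -0.001, 3.03]
ft_force: [-0.4, -0.5, -0.5]
finger_gap: 0.0139
finger_force: 30.0
```

Emit:
{"name": "play_rows", "arguments": {
  "translation": [
    [0,0,0.05],
    [0,0,0.085],
    [0,0,0.098],
    [0,0,0.098],
    [0,0,0.098]
  ],
  "turn": [
    [0,0,0],
    [0,0,0],
    [0,0,0],
    [0,0,0],
    [0,0,0]
  ]
}}

```text
time: 45.4
position: [0.4107, -0.0647, 0.0817]
ee_rot: [-3.141, 0.0, 3.031]
ft_force: [0.4, 0.8, -1.0]
finger_gap: 0.0139
finger_force: 30.0
```

```bash
python3 - <<'E'
from st import *
st(); sc(); g=grasp(car(inframe(SC,-.085,-.06),.06)); plan([("low",up(g,.0745))])
E
```

```text
t 45.4 p [ 0.4107 -0.0647  0.0817] rpy [-3.1411e+00  4.0000e-04  3.0312e+00] F [ 0.4  0.8 -1. ] gap 0.0139 ff 30.0
scanner xy [-0.1546 -0.0601  0.0817]
low [0.0007, 0.0001, 0.012] [-0.0002, 0.0001, -0.0001] rows 1
```

Emit:
{"name": "play_rows", "arguments": {
  "translation": [
    [0,0,0.006],
    [0,0,0.0105],
    [0,0,0.0105]
  ],
  "turn": [
    [0,0,0],
    [0,0,0],
    [0,0,0]
  ]
}}

```text
time: 45.7
position: [0.4102, -0.0644, 0.0746]
ee_rot: [-3.141, -0.0, 3.031]
ft_force: [0.1, -0.3, -0.7]
finger_gap: 0.014
finger_force: 30.0
```

Emit:
{"name": "play_rows", "arguments": {
  "translation": [
    [-0.02,0,0],
    [-0.045,0,0],
    [-0.075,0,0],
    [-0.1,0,0],
    [-0.1,0,0]
  ],
  "turn": [
    [0,0,0],
    [0,0,0],
    [0,0,0],
    [0,0,0],
    [0,0,0]
  ]
}}

```text
time: 46.2
position: [0.4714, -0.0712, 0.075]
ee_rot: [-3.141, 0.001, 3.032]
ft_force: [0.2, 0.4, -1.6]
finger_gap: 0.0133
finger_force: 30.0
```

Emit:
{"name": "play_rows", "arguments": {
  "translation": [
    [-0.02,0,0],
    [-0.04,0,0],
    [-0.055,0,0],
    [-0.055,0,0],
    [-0.055,0,0]
  ],
  "turn": [
    [0,0,0],
    [0,0,0],
    [0,0,0],
    [0,0,0],
    [0,0,0]
  ]
}}

```text
time: 46.7
position: [0.5021, -0.0745, 0.0743]
ee_rot: [-3.141, -0.001, 3.031]
ft_force: [0.1, 0.2, -1.2]
finger_gap: 0.0139
finger_force: 30.0
```

Emit:
{"name": "play_rows", "arguments": {
  "translation": [
    [-0.003,0,0.001],
    [-0.005,0,0.0015],
    [-0.008,0,0.0015],
    [-0.008,0,0.0015]
  ],
  "turn": [
    [0,0,0],
    [0,0,0],
    [0,0,0],
    [0,0,0]
  ]
}}

```text
time: 47.1
position: [0.5075, -0.0752, 0.0737]
ee_rot: [-3.141, -0.0, 3.031]
ft_force: [-0.5, 0.1, -1.1]
finger_gap: 0.0143
finger_force: 30.0
```

```bash
python3 -c "
from st import *
st();sc()"
```

```text
t 47.1 p [ 0.5075 -0.0752  0.0737] rpy [-3.1413e+00 -3.0000e-04  3.0313e+00] F [-0.5  0.1 -1.1] gap 0.0143 ff 30.0
scanner xy [-0.0572 -0.0598  0.0737]
```

Emit:
{"name": "play_rows", "arguments": {
  "translation": [
    [-0.001,0,0.001],
    [-0.002,0,0.0015],
    [-0.003,0,0.0015],
    [-0.003,0,0.0015]
  ],
  "turn": [
    [0,0,0],
    [0,0,0],
    [0,0,0],
    [0,0,0]
  ]
}}

```text
time: 47.5
position: [0.5093, -0.0754, 0.0727]
ee_rot: [-3.141, -0.0, 3.031]
ft_force: [0.1, 0.1, -0.7]
finger_gap: 0.0139
finger_force: 30.0
```

Emit:
{"name": "play_rows", "arguments": {
  "translation": [
    [-0.001,0,0],
    [-0.002,0,0],
    [-0.002,0,0]
  ],
  "turn": [
    [0,0,0],
    [0,0,0],
    [0,0,0]
  ]
}}

```text
time: 47.8
position: [0.5096, -0.0754, 0.0726]
ee_rot: [-3.141, -0.002, 3.031]
ft_force: [-5.8, 0.0, 3.1]
finger_gap: 0.014
finger_force: 30.0
```

Emit:
{"name": "play_rows", "arguments": {
  "translation": [
    [-0.001,0,0],
    [-0.002,0,0],
    [-0.002,0,0]
  ],
  "turn": [
    [0,0,0],
    [0,0,0],
    [0,0,0]
  ]
}}

```text
time: 48.1
position: [0.5097, -0.0754, 0.0726]
ee_rot: [-3.141, -0.005, 3.031]
ft_force: [-12.7, 0.4, 9.2]
finger_gap: 0.0136
finger_force: 30.0
```

Emit:
{"name": "play_rows", "arguments": {
  "translation": [
    [0,0,0],
    [0,0,0],
    [0,0,0],
    [0,0,0],
    [0,0,0]
  ],
  "turn": [
    [0,0,0],
    [0,0,0],
    [0,0,0],
    [0,0,0],
    [0,0,0]
  ],
  "claw": 0.35
}}

```text
time: 48.6
position: [0.5117, -0.0756, 0.0727]
ee_rot: [-3.141, -0.0, 3.031]
ft_force: [0.1, -0.5, 0.1]
finger_gap: 0.0325
finger_force: 0.0
```

Emit:
{"name": "play_rows", "arguments": {
  "translation": [
    [0,0,-0.03],
    [0,0,-0.08],
    [0,0,-0.13],
    [0,0,-0.2],
    [0,0,-0.2]
  ],
  "turn": [
    [0,0,0],
    [0,0,0],
    [0,0,0],
    [0,0,0],
    [0,0,0]
  ]
}}

```text
time: 49.1
position: [0.5152, -0.0764, 0.1996]
ee_rot: [-3.14, 0.01, 3.031]
ft_force: [0.8, 0.4, 0.5]
finger_gap: 0.0329
finger_force: 0.0
```

Emit:
{"name": "play_rows", "arguments": {
  "translation": [
    [0.06,0,0],
    [0.12,0,0],
    [0.18,0,0],
    [0.18,0,0],
    [0.18,0,0]
  ],
  "turn": [
    [0,0,0],
    [0,0,0],
    [0,0,0],
    [0,0,0],
    [0,0,0]
  ],
  "claw": 0
}}

```text
time: 49.6
position: [0.4043, -0.0637, 0.1928]
ee_rot: [-3.141, 0.001, 3.031]
ft_force: [0.4, -0.4, -0.4]
finger_gap: 0.0004
finger_force: 0.0
```

```bash
python3 - <<'E'
from st import *
st(); sc(); a=grasp(car(inframe(SC,0,0),.06))[1]
P=lambda x,z=.195:(np.r_[inframe(SC,x,.060)[:2],z],a)
plan([("pre",P(-.05)),("touch",P(0)),("push",P(.06))])
c=cam("top"); crop(c,150,140,250,100,3.2,"m.png")
E
```

```text
t 49.6 p [ 0.4043 -0.0637  0.1928] rpy [-3.1410e+00  1.0000e-03  3.0312e+00] F [ 0.4 -0.4 -0.4] gap 0.0004 ff 0.0
scanner xy [-0.1611 -0.0598  0.1928]
pre [-0.1851, 0.1997, -0.0037] [-0.0002, 0.0003, -0.0001] rows 4
touch [-0.0833, 0.0, 0.0] [0.0, 0.0, 0.0] rows 2
push [-0.1, 0.0, 0.0] [0.0, 0.0, 0.0] rows 2
```

View pics/m.png

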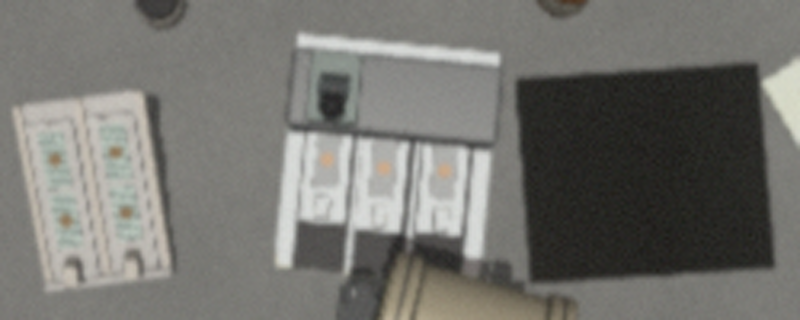

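All three carriers are home, with their tails on one line at (320,222), (378,230) and (440,237). Both racked carriers are in place. Now the lever.

Emit:
{"name": "play_rows", "arguments": {
  "translation": [
    [-0.046,0.05,-0.001],
    [-0.092,0.1,-0.002],
    [-0.139,0.15,-0.003],
    [-0.1851,0.1997,-0.0037],
    [-0.1851,0.1997,-0.0037]
  ],
  "turn": [
    [0,0,0],
    [0,0,0],
    [0,0,0],
    [0,0,0],
    [0,0,0]
  ]
}}

```text
time: 50.15
position: [0.5309, 0.0462, 0.1931]
ee_rot: [3.141, -0.002, 3.034]
ft_force: [-0.7, 0.3, -0.3]
finger_gap: 0.0008
finger_force: 0.0
```

Emit:
{"name": "play_rows", "arguments": {
  "translation": [
    [0,0,0],
    [-0.02,0,0],
    [-0.05,0,0],
    [-0.0833,0,0],
    [-0.0833,0,0]
  ],
  "turn": [
    [0,0,0],
    [0,0,0],
    [0,0,0],
    [0,0,0],
    [0,0,0]
  ]
}}

```text
time: 50.65
position: [0.5787, 0.0363, 0.1949]
ee_rot: [-3.141, 0.0, 3.03]
ft_force: [-0.3, -1.0, -0.6]
finger_gap: 0.0003
finger_force: 0.0
```

Emit:
{"name": "play_rows", "arguments": {
  "translation": [
    [-0.012,0,0],
    [-0.024,0,0],
    [-0.036,0,0],
    [-0.048,0,0],
    [-0.06,0,0]
  ],
  "turn": [
    [0,0,0],
    [0,0,0],
    [0,0,0],
    [0,0,0],
    [0,0,0]
  ]
}}

```text
time: 51.15
position: [0.6138, 0.0337, 0.195]
ee_rot: [-3.141, -0.0, 3.032]
ft_force: [-1.9, 0.5, 0.7]
finger_gap: 0.0005
finger_force: 0.7
```

```bash
python3 -c "
from st import *
st();sc()"
```

```text
t 51.15 p [0.6138 0.0337 0.195 ] rpy [-3.1412e+00 -4.0000e-04  3.0315e+00] F [-1.9  0.5  0.7] gap 0.0005 ff 0.7
scanner xy [0.0364 0.0601 0.195 ]
```

Lever is moving (about 2 N). Continuing towards x_s ≈ 0.07.

Emit:
{"name": "play_rows", "arguments": {
  "translation": [
    [-0.01,0,0],
    [-0.02,0,0],
    [-0.03,0,0],
    [-0.04,0,0],
    [-0.04,0,0]
  ],
  "turn": [
    [0,0,0],
    [0,0,0],
    [0,0,0],
    [0,0,0],
    [0,0,0]
  ]
}}

```text
time: 51.65
position: [0.6378, 0.031, 0.1945]
ee_rot: [-3.141, -0.001, 3.031]
ft_force: [0.3, 0.2, 0.2]
finger_gap: 0.0005
finger_force: 0.0
```

Emit:
{"name": "play_rows", "arguments": {
  "translation": [
    [-0.003,0,0],
    [-0.006,0,0],
    [-0.009,0,0],
    [-0.009,0,0]
  ],
  "turn": [
    [0,0,0],
    [0,0,0],
    [0,0,0],
    [0,0,0]
  ]
}}

```text
time: 52.05
position: [0.6426, 0.0305, 0.1948]
ee_rot: [-3.141, -0.001, 3.031]
ft_force: [-0.6, 0.1, -0.8]
finger_gap: 0.0002
finger_force: 0.4
```

Emit:
{"name": "play_rows", "arguments": {
  "translation": [
    [-0.002,0,0],
    [-0.004,0,0],
    [-0.004,0,0]
  ],
  "turn": [
    [0,0,0],
    [0,0,0],
    [0,0,0]
  ]
}}

```text
time: 52.35
position: [0.6446, 0.0303, 0.1947]
ee_rot: [-3.141, -0.001, 3.031]
ft_force: [-2.8, 0.2, 0.2]
finger_gap: 0.0
finger_force: 1.7
```

```bash
python3 -c "
from st import *
st();sc()"
```

```text
t 52.35 p [0.6446 0.0303 0.1947] rpy [-3.1412e+00 -1.4000e-03  3.0315e+00] F [-2.8  0.2  0.2] gap 0.0 ff 1.7
scanner xy [0.0674 0.06   0.1947]
```

Emit:
{"name": "play_rows", "arguments": {
  "translation": [
    [-0.002,0,0],
    [-0.004,0,0],
    [-0.004,0,0]
  ],
  "turn": [
    [0,0,0],
    [0,0,0],
    [0,0,0]
  ]
}}

```text
time: 52.65
position: [0.6451, 0.0302, 0.1945]
ee_rot: [-3.141, -0.006, 3.032]
ft_force: [-14.4, 0.5, 4.7]
finger_gap: 0.0002
finger_force: 7.1
```

Emit:
{"name": "play_rows", "arguments": {
  "translation": [
    [-0.002,0,0],
    [-0.004,0,0],
    [-0.004,0,0]
  ],
  "turn": [
    [0,0,0],
    [0,0,0],
    [0,0,0]
  ]
}}

```text
time: 52.95
position: [0.6455, 0.0302, 0.1945]
ee_rot: [-3.141, -0.01, 3.032]
ft_force: [-25.4, 0.9, 11.2]
finger_gap: 0.0007
finger_force: 12.7
```

Emit:
{"name": "play_rows", "arguments": {
  "translation": [
    [-0.001,0,0],
    [-0.002,0,0],
    [-0.002,0,0]
  ],
  "turn": [
    [0,0,0],
    [0,0,0],
    [0,0,0]
  ]
}}

```text
time: 53.25
position: [0.6456, 0.0302, 0.1945]
ee_rot: [-3.141, -0.012, 3.032]
ft_force: [-30.4, 1.7, 13.5]
finger_gap: 0.0007
finger_force: 15.5
```

Hard stop reached. Backing off, rising, and taking a final look.

Emit:
{"name": "play_rows", "arguments": {
  "translation": [
    [0.02,0,0],
    [0.05,0,0],
    [0.1,0,-0.02],
    [0.16,0,-0.06],
    [0.2,0,-0.1]
  ],
  "turn": [
    [0,0,0],
    [0,0,0],
    [0,0,0],
    [0,0,0],
    [0,0,0]
  ]
}}

```text
time: 53.75
position: [0.5301, 0.043, 0.2553]
ee_rot: [-3.141, -0.001, 3.031]
ft_force: [-0.3, 0.0, 0.1]
finger_gap: 0.0006
finger_force: 0.0
```

Emit:
{"name": "play_rows", "arguments": {
  "translation": [
    [0.06,0,-0.03],
    [0.12,0,-0.06],
    [0.18,0,-0.06],
    [0.18,0,-0.06],
    [0.18,0,-0.06]
  ],
  "turn": [
    [0,0,0],
    [0,0,0],
    [0,0,0],
    [0,0,0],
    [0,0,0]
  ]
}}

```text
time: 54.25
position: [0.4247, 0.0547, 0.2919]
ee_rot: [-3.142, 0.003, 3.032]
ft_force: [0.4, -0.3, 0.7]
finger_gap: 0.0006
finger_force: 0.0
```

```bash
python3 - <<'E'
from st import *
st(); c=cam("scene"); cv2.imwrite("pics/n.png",cv2.resize(c["color"][130:290,170:370],None,fx=3.7,fy=3.7,interpolation=cv2.INTER_CUBIC))
E
```

```text
t 54.25 p [0.4247 0.0547 0.2919] rpy [-3.1416e+00  2.9000e-03  3.0317e+00] F [ 0.4 -0.3  0.7] gap 0.0006 ff 0.0
```

View pics/n.png

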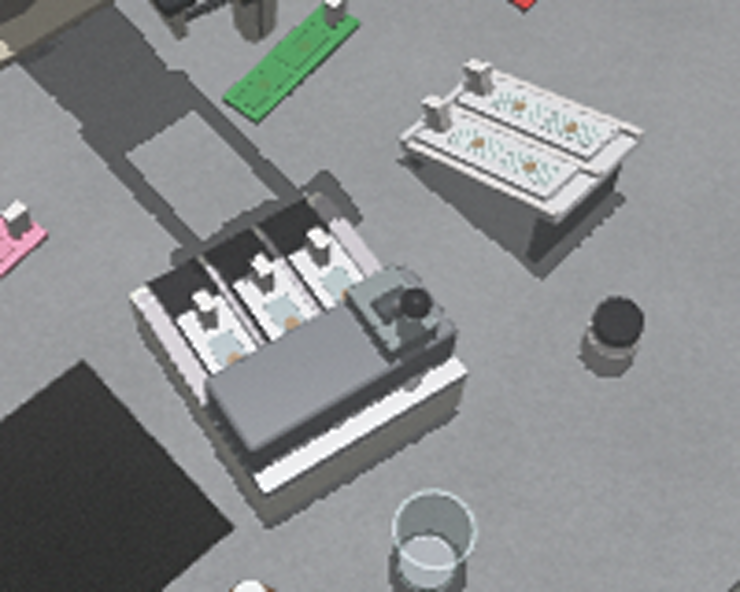

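The lever ball at (415,302) leans to the back. The three tabs stand in line in front of the head, and both racked carriers lie flat. Handing in.

```bash
python3 -c "
from plant import r
print(r.job_done())"
```

```text
the job is handed in; nothing more can be done
None
```

The job is handed in: both scanned carriers are in their own rack bays against the lip, all three waiting carriers are fully home in their lanes, and the clamp lever was pushed last, to its rear stop (about 54 s of the 210 s).

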